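# Set up the rule bender for the next job

## Robot

A 7-joint arm with a two-finger parallel gripper is mounted at the origin on the work surface. World frame = base frame: x ahead of the robot, y to its left, z up, the work surface at z = 0. Lengths are in m, angles in rad, forces in N, time in s.
With the tool pointing down it reaches from about 0.425 to 0.925 m from the base axis. Payload 6.8 kg.
Tool frame: the origin (TCP) lies midway between the tips of the shut fingers; the grasp point (between the pads) lies 19 mm behind it; z points along the fingers, y is the line along which they close (so a half turn about z gives the same grasp; the last joint's range is limited). The gripper opens to 85 mm and grips with 20 to 120 N. Pads are 22 mm wide; open, the fingers measure 114 mm over their backs; the gripper's body (76 mm by 85 mm) begins 54 mm behind the grasp point. The pads swing forward as they close: fully open they stand 13 mm farther back than shut.
Start: joints at [-1.278, 0.477, 0.022, 1.555, -0.011, 1.109, -0.083], TCP at [0.263, 0.622, 0.205] pointing down, gripper open.
Joint ranges: [-2.96, 2.96], [-0.34, 2.1], [-1.41, 1.46], [0.24, 2.44], [-1.37, 4.51], [0.17, 1.92], [-2.96, 2.96]. Speed limits (rad/s): [2.39, 2.39, 3.14, 3.14, 3.14, 3.14, 3.14].

## Interface

Orientations are given as a unit quaternion [w, x, y, z].
In Python, from station import * gives the robot as it stands. The module is installed in compiled form; this text tells all that it offers.
- The arm moves only by the shell command python3 -m jog 'ROWS' [OPENING] [FORCE]. ROWS is JSON, a list of rows, each an object of numbers: "x", "y", "z": the shift along the tool's x, y, z in m; "ax", "ay", "az": the turn, a rotation vector about the tool's x, y, z in rad. In form: [{"x": .., "y": .., "z": .., "ax": .., "ay": .., "az": ..}, ...]. A call has 1 to 12 rows; each row is the pose to reach, as a shift and turn from the pose commanded when the call began, along the tool's axes at that moment; what a row does not reach only later rows make up. A row lasts 1/10 s, in which the tool goes at most 50 mm and 8.59 degrees, less where a joint would pass 70% of its speed; a pose out of reach is approached as far as the arm can. A call with a gripper value outside its range is refused whole. OPENING is the opening, from 0 (shut) to 1 (fully open), set as the call begins (- or left out, the last holds). The fingers move at their own pace and stop on an object; FORCE is the grip in N (left out, the last holds). Time passes only in rows, so rows that repeat a pose let the fingers close. It gives the time, the measured TCP pose, the force, the opening and the grip force at its end, in the units of the state.
- get_obs(): the state, without advancing time (a new reading comes with each control period).
- read_camera(name): name is "scene" or "side" or "wrist"; returns the picture (384x512x3 uint8, red, green, blue); there is no depth.
- camera_params(name): a dict with "K" (3x3 intrinsics, pixels), "D" ([k1, k2, p1, p2, k3] as OpenCV has them; the pictures are not rectified), "origin" and "attitude" of the camera in the world. Camera axes: x right, y up, looking along -z (the intrinsics and any distortion apply to the point x, -y, -z); pixel columns grow to the right and rows downward; lengths in m; the calibration is good to about 2 mm. A picture is of the moment at which its call begins: read the wrist's pose just before it. camera_params takes no time and is no camera call; for the wrist camera it gives the pose at the moment of the call.
- hand_in(): hands the job in; it is judged then, once.
The state is a dict: "t": time; "q": joint angles; "joint_vel": joint speeds; "joint_torque": joint torques, N m; "eef_pos": TCP position; "tool_rot": TCP orientation; "contact_force": force on the tool from outside, world axes, zero at the start; "torque": the same for the moment, N m; "gripper_width": opening from 0.0 (shut) to 1.0 (fully open); "grasp_force": force on a finger pad.
Only numpy, scipy, OpenCV 4.12 (cv2) and the standard library are available. Lean on these libraries where they do the work, as an engineer would, in place of code of your own. Each camera call takes 0.05 s, during which the arm holds its last target. There are 200 camera calls.

## Task

Get the rule bender ready: roll the orange reel of steel rule on its rim, without lifting it off the bench or letting it fall flat, from its rubber mat into the yellow-framed bay so that it stands upright and at rest between the low front rod and the back stop; take the worn grey-hubbed cam off its shaft and set it down, hub up, in the blue tray; and fit every cam with a coloured hub that lies on the bench onto the shaft of its own colour, turned so that the flats match and pushed fully home on the collar. When the reel and all these cams are in place, and not before, throw the black lever all the way over, away from the robot, and let go; leave the other things on the bench where they are.

Things in the scene. Friction and masses are not known exactly. Their poses are not given: they have to be found in the camera images.
- reel: Orange reel of steel rule, 500 g: disc of diameter 76 mm, 24 mm wide; origin at its centre. y is the axle; a steel stub 12 mm across stands out 6 mm from each face on the axle (36 mm over both): held lightly there (about 3 N) it turns between the fingers and rolls as it is moved. A white stripe marks the rim, on top at the start. It starts on a mat between two rods 1.5 mm high.
- reel_mark (a point): The white stripe on the reel, 34 mm from the axle (reel's +z at the start it points up). It goes round as the reel rolls.
- bay: Fixed bay for the reel: dark area 120 by 64 mm with yellow side stripes (no height), origin on the bench at its centre; the reel is rolled in along +x. Front rod, 2 mm high, across it at x = -13 mm (the reel rolls over it); back stop a yellow bar at x = +33 mm, 56 mm wide, 14 mm high. The reel at rest between them stands over the origin, its axle along the bay's y.
- bender: The bender, green, fixed: deck 160 mm (x) by 470 mm (y), top 25 mm above the bench, origin under the deck's centre; behind the deck (+x, from x = 115 mm) a housing 85 mm high (94 mm with its dark top strip, which is look only).
- lever (a joint): Black-ball lever on a grey block at x = 30 mm, y = 185 mm on the bender's deck; 0 = leaning towards the robot (-x of the bender), 1.0 rad = thrown fully over to +x. It turns about a level axis along the bender's y, 47 mm above the bench, 80 mm below the ball's centre; it is stiff enough to stay where it is left (under 2 N at the ball).
- lever_tip (a point): Centre of the lever's black ball, diameter 26 mm, on a rod of diameter 10 mm.
- cam_red: Cam with red hub, 150 g, may be absent. Aluminium disc 60 mm across, 12 mm thick, with a round lobe reaching 42 mm along +x; on it a square red hub, 32 by 32 mm, sides along x and y, from 12 to 46 mm height. D-shaped bore right through, 22 mm across, flat 6 mm from the axis on the +x side (white dash on the hub there). Origin on the bore axis at the underside, z up.
- shaft_red: Fixed upright steel shaft for the red cam on the bender's deck: red collar 40 mm across, 3 mm high, then a shaft of diameter 20 mm to 28 mm above the collar, flat 5 mm from its axis on the +x side, tip tapered. A red stripe on the deck points out along +x. Origin on the axis at deck height (25 mm above the bench), z up. The cam fits with its +x along the shaft's +x, within about 6 degrees.
- seat_red (a point): Centre of the top of the red collar, 28 mm above the bench: the cam's origin is here when it is fully home.
- cam_blue: Cam with blue hub, 150 g, may be absent. Aluminium disc 60 mm across, 12 mm thick, with a round lobe reaching 42 mm along +x; on it a square blue hub, 32 by 32 mm, sides along x and y, from 12 to 46 mm height. D-shaped bore right through, 22 mm across, flat 6 mm from the axis on the +x side (white dash on the hub there). Origin on the bore axis at the underside, z up.
- shaft_blue: Fixed upright steel shaft for the blue cam on the bender's deck: blue collar 40 mm across, 3 mm high, then a shaft of diameter 20 mm to 28 mm above the collar, flat 5 mm from its axis on the +x side, tip tapered. A blue stripe on the deck points out along +x. Origin on the axis at deck height (25 mm above the bench), z up. The cam fits with its +x along the shaft's +x, within about 6 degrees.
- seat_blue (a point): Centre of the top of the blue collar, 28 mm above the bench: the cam's origin is here when it is fully home.
- cam_yellow: Cam with yellow hub, 150 g, may be absent. Aluminium disc 60 mm across, 12 mm thick, with a round lobe reaching 42 mm along +x; on it a square yellow hub, 32 by 32 mm, sides along x and y, from 12 to 46 mm height. D-shaped bore right through, 22 mm across, flat 6 mm from the axis on the +x side (white dash on the hub there). Origin on the bore axis at the underside, z up.
- shaft_yellow: Fixed upright steel shaft for the yellow cam on the bender's deck: yellow collar 40 mm across, 3 mm high, then a shaft of diameter 20 mm to 28 mm above the collar, flat 5 mm from its axis on the +x side, tip tapered. A yellow stripe on the deck points out along +x. Origin on the axis at deck height (25 mm above the bench), z up. The cam fits with its +x along the shaft's +x, within about 6 degrees.
- seat_yellow (a point): Centre of the top of the yellow collar, 28 mm above the bench: the cam's origin is here when it is fully home.
- cam_old: Worn cam with grey hub and dark disc, same shape, size and axes as the coloured cams, 150 g. At the start it sits fully home on the shaft with the blue collar, flats matched (it comes off straight up); it belongs in the tray.
- tray_in (a point): Centre of the inner floor (5 mm above the bench) of the fixed blue tray, 130 by 130 mm outside, walls 5 mm thick, 20 mm high.
- screwdriver: red-handled screwdriver, loose on the bench, not part of the job: leave it
- die_block: plywood die block, loose on the bench, not part of the job: leave it
- spanner: spanner, loose on the bench, not part of the job: leave it
- oil_bottle: small bottle with red cap, loose on the bench, not part of the job: leave it
- mug: white mug, loose on the bench, not part of the job: leave it
- tape_roll: roll of yellow tape, loose on the bench, not part of the job: leave it
- rubber_bar: black rubber bar, loose on the bench, not part of the job: leave it
There are look-alikes about, which are no part of the job. What is shaped like the cam_blue but purple is not meant.

How it is judged:
On the way, in this order (a step that is already met when the one before it is completed fails the run):
1. the reel has rolled about half a turn: its white mark is down by the bench (height (world z) of reel_mark below 0.02 m and height (world z) of reel below 0.05 m), for 0.02 s.
2. the reel has rolled on: its white mark has come up again (height (world z) of reel_mark above 0.04 m and height (world z) of reel below 0.05 m), for 0.02 s.
3. the reel stands in the bay, the grey cam lies in the tray and every coloured cam is home on its shaft, with the lever still back (horizontal distance between reel and bay below 0.012 m and angle between the y axis of reel and the y axis of bay, either way round below 0.25 rad and angle between reel's own y axis and vertical between 1.42 and 1.72 rad and height (world z) of reel below 0.044 m and linear speed of each of reel, cam_old, cam_red, cam_blue, cam_yellow below 0.02 m/s and horizontal distance between cam_old and tray_in below 0.04 m and z of cam_old in the frame of tray_in below 0.005 m and angle between cam_old's own z axis and vertical below 0.1 rad and horizontal distance between cam_red and seat_red below 0.0035 m and z of cam_red in the frame of seat_red below 0.003 m and angle between each of cam_red, cam_blue, cam_yellow's own z axis and vertical below 0.08 rad and angle between the x axis of cam_red and the x axis of shaft_red, either way round below 0.2 rad and horizontal distance between cam_blue and seat_blue below 0.0035 m and z of cam_blue in the frame of seat_blue below 0.003 m and angle between the x axis of cam_blue and the x axis of shaft_blue, either way round below 0.2 rad and horizontal distance between cam_yellow and seat_yellow below 0.0035 m and z of cam_yellow in the frame of seat_yellow below 0.003 m and angle between the x axis of cam_yellow and the x axis of shaft_yellow, either way round below 0.2 rad and value of joint lever below 0.4 rad), for 0.2 s.
4. the lever is thrown over (value of joint lever above 0.85 rad), for 0.1 s.
At the end, for the whole second after the job is handed in: Reel upright (8 deg) in the bay, 12 mm from its rest point, axle 14 deg; grey cam flat in the tray within 40 mm of its centre; each coloured cam on its shaft: 3.5 mm off axis, 3 mm above the collar, level to 4.5 deg, flats matched; lever over 0.85 rad; all at rest (horizontal distance between reel and bay below 0.012 m and angle between the y axis of reel and the y axis of bay, either way round below 0.25 rad and angle between reel's own y axis and vertical between 1.42 and 1.72 rad and height (world z) of reel below 0.044 m and linear speed of each of reel, cam_old, cam_red, cam_blue, cam_yellow below 0.02 m/s and horizontal distance between cam_old and tray_in below 0.04 m and z of cam_old in the frame of tray_in below 0.005 m and angle between cam_old's own z axis and vertical below 0.1 rad and horizontal distance between cam_red and seat_red below 0.0035 m and z of cam_red in the frame of seat_red below 0.003 m and angle between each of cam_red, cam_blue, cam_yellow's own z axis and vertical below 0.08 rad and angle between the x axis of cam_red and the x axis of shaft_red, either way round below 0.2 rad and horizontal distance between cam_blue and seat_blue below 0.0035 m and z of cam_blue in the frame of seat_blue below 0.003 m and angle between the x axis of cam_blue and the x axis of shaft_blue, either way round below 0.2 rad and horizontal distance between cam_yellow and seat_yellow below 0.0035 m and z of cam_yellow in the frame of seat_yellow below 0.003 m and angle between the x axis of cam_yellow and the x axis of shaft_yellow, either way round below 0.2 rad and value of joint lever above 0.85 rad); the robot touches nothing.
It fails at once if the reel is lifted off the bench (more than 17 mm) (height (world z) of reel above 0.055 m).
It fails at once if the reel tips over (axle more than 30 degrees off level) (angle between reel's own y axis and vertical below 1.05 rad or angle between reel's own y axis and vertical above 2.09 rad).
It fails at once if one of the other things on the bench is moved more than 40 mm (distance of any of screwdriver, die_block, spanner, oil_bottle, mug, tape_roll, rubber_bar from where it was at the start of the episode above 0.04 m).
Of cam_red, cam_blue, cam_yellow only 2 to 3 are there at a start; the rules pass over those that are not, and their reading is None.
At some moment in a run one of cam_red, cam_blue, cam_yellow may be knocked a few centimetres aside while the robot is not near it.
Once in a run the grip may slacken for a moment while it holds something.
It also fails if it takes over 210 s, if anything falls off the work surface, if the arm or the gripper's body presses on something with over 40 N, if the wrist force passes 120 N, or if a joint passes its speed limit or range.

## Working session

There is one attempt and no reset: what is moved stays moved. The work goes in short steps, Python scripts to look and compute and a shell command to move; the robot and the scene stay as the last step left them, time stands still between calls to the robot, and variables do not carry over. Pictures are saved under pics/ and viewed, at most 14 in all, crops included, and the job is handed in when it is done.

```bash
mkdir -p pics; cat > h.py <<'E'
from station import *
import numpy as np, cv2
from scipy.spatial.transform import Rotation as R
def rot(q): return R.from_quat([q[1],q[2],q[3],q[0]]).as_matrix()
def snap(n,f):
    p=camera_params(n); im=read_camera(n); cv2.imwrite('pics/'+f+'.png',im[:,:,::-1]); np.save('pics/'+f+'.npy',im)
    import pickle; pickle.dump(p,open('pics/'+f+'.pkl','wb')); return im,p
def load(f):
    import pickle; return np.load('pics/'+f+'.npy'),pickle.load(open('pics/'+f+'.pkl','rb'))
def ray(p,u,v):
    a=np.array(p['attitude']); A=a if a.shape==(3,3) else rot(a)
    x,y=cv2.undistortPoints(np.array([[[u,v]]],float),np.array(p['K']),np.array(p['D']))[0,0]
    return np.array(p['origin']),A@np.array([x,-y,-1.])
def onz(p,u,v,z):
    o,d=ray(p,u,v); return o+d*(z-o[2])/d[2]
def proj(p,X):
    a=np.array(p['attitude']); A=a if a.shape==(3,3) else rot(a)
    c=A.T@(np.array(X,float)-p['origin']); c=c*[1,-1,-1]
    return cv2.projectPoints(c.reshape(1,1,3),np.zeros(3),np.zeros(3),np.array(p['K']),np.array(p['D']))[0][0,0]
E
python3 - <<'E'
from h import *
o=get_obs(); print({k:np.round(v,3) for k,v in o.items()})
for n in ['scene','side','wrist']:
    im,p=snap(n,n+'0'); print(n,p)
E
```

```text
{'t': np.float64(0.0), 'q': array([-1.278,  0.478,  0.022,  1.556, -0.012,  1.109, -0.083]), 'joint_vel': array([-0.   , -0.001, -0.001,  0.001,  0.002, -0.002, -0.   ]), 'joint_torque': array([-1.0000e-03, -5.9645e+01,  1.6070e+00, -2.8119e+01,  1.2000e-02,
        9.0000e-03, -0.0000e+00]), 'eef_pos': array([0.263, 0.621, 0.204]), 'tool_rot': array([-0.   ,  0.199,  0.98 , -0.001]), 'contact_force': array([-0.156, -0.35 ,  0.252]), 'torque': array([ 0.052, -0.021, -0.012]), 'grasp_force': np.float64(0.0), 'gripper_width': np.float64(1.003)}
scene {'K': array([[387.25681833,   0.        , 254.9290003 ],
       [  0.        , 387.25681833, 190.92137144],
       [  0.        ,   0.        ,   1.        ]]), 'D': array([0.00901153, 0.        , 0.        , 0.        , 0.        ]), 'origin': array([0.85280552, 0.5291169 , 1.00443457]), 'attitude': array([0.28272171, 0.07709508, 0.27169079, 0.91668364])}
side {'K': array([[399.03748851,   0.        , 257.07998217],
       [  0.        , 399.03748851, 189.79845995],
       [  0.        ,   0.        ,   1.        ]]), 'D': array([0.02574843, 0.        , 0.        , 0.        , 0.        ]), 'origin': array([ 0.25837011, -0.61897293,  0.9723616 ]), 'attitude': array([ 0.92190677,  0.32219932, -0.06124996, -0.20621337])}
wrist {'K': array([[300.17451448,   0.        , 255.33771114],
       [  0.        , 300.17451448, 191.35240331],
       [  0.        ,   0.        ,   1.        ]]), 'D': array([-0.02152723,  0.        ,  0.        ,  0.        ,  0.        ]), 'origin': array([0.19147732, 0.6526688 , 0.37235701]), 'attitude': array([ 0.82296447, -0.13092949, -0.08597067,  0.54607325])}
```

View pics/scene0.png

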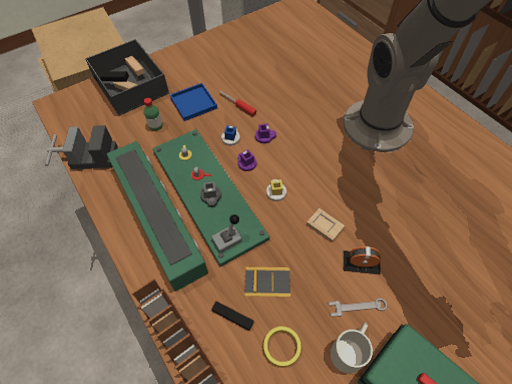

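View pics/side0.png

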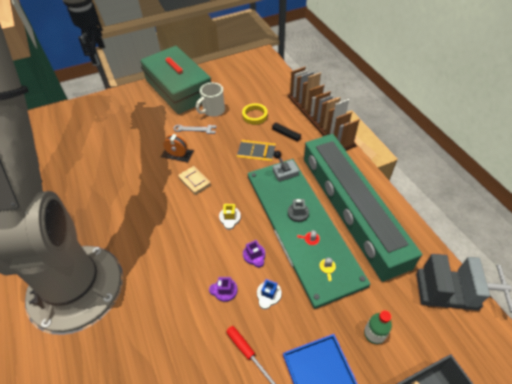

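The scene view shows the blue cam (230,134), yellow cam (277,188), purple decoys (265,132) and (247,160), and no red cam. The old cam is at (210,193), the shafts at (185,152) yellow and (198,173) red, the tray at (193,101), the lever ball at (234,219), the reel at (365,258) and the bay at (268,281).

```bash
python3 - <<'E'
from h import *
im,p=load('scene0'); 
for n,u,v,z in [('cam_blue',230,131,.046),('cam_yel',277,186,.046),('purp1',265,131,.046),('purp2',247,158,.046),('old',210,188,.074),('sh_yel',185,150,.053),('sh_red',197,172,.053),('tray',193,101,.01),('ball',234,219,.12),('mat',362,264,0),('reel',366,257,.038),('bay',268,281,0),('bayL',250,281,0),('bayR',288,281,0),('die',325,225,.02),('spanner',358,307,0),('mug',352,350,.05),('tape',282,346,0),('rubber',232,316,0)]:
    print(n,onz(p,u,v,z).round(3))
a=cv2.resize(im[225:325,220:400],None,fx=4.4,fy=4.4,interpolation=cv2.INTER_CUBIC)
cv2.imwrite('pics/c1.png',a[:,:,::-1])
E
```

```text
cam_blue [ 0.453 -0.229  0.046]
cam_yel [0.453 0.034 0.046]
purp1 [ 0.359 -0.164  0.046]
purp2 [ 0.468 -0.104  0.046]
old [ 0.627 -0.056  0.074]
sh_yel [ 0.614 -0.237  0.053]
sh_red [ 0.625 -0.141  0.053]
tray [ 0.472 -0.454  0.01 ]
ball [0.636 0.092 0.12 ]
mat [0.392 0.349 0.   ]
reel [0.387 0.348 0.038]
bay [0.632 0.244 0.   ]
bayL [0.672 0.217 0.   ]
bayR [0.588 0.274 0.   ]
die [0.407 0.206 0.02 ]
spanner [0.481 0.431 0.   ]
mug [0.578 0.502 0.05 ]
tape [0.699 0.398 0.   ]
rubber [0.761 0.268 0.   ]
```

View pics/c1.png

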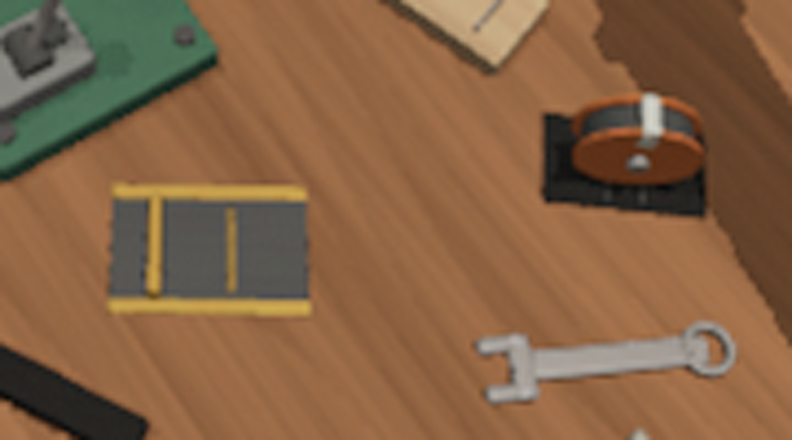

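The crop shows the bay with its front rod on the right (crop x 232), the back stop on the left (crop x 153), and the reel on its mat with its axle roughly along image-down.

```bash
python3 - <<'E'
from h import *
im,p=load('scene0'); s=4.4
f=lambda u,v,z=0: onz(p,220+(u+.5)/s-.5,225+(v+.5)/s-.5,z)
C=[f(112,183),f(306,186),f(310,315),f(108,312)]
print('bay',np.round(C,3)); c=np.mean(C,0); d=(C[0]+C[3]-C[1]-C[2]); print(c.round(4),np.degrees(np.arctan2(d[1],d[0])), [np.linalg.norm(C[i]-C[(i+1)%4]).round(3) for i in range(4)])
r=f(232,248,.002); st=f(153,247,.014); print('rod',r.round(4),'stop',st.round(4))
M=[f(545,113),f(545,201),f(705,216)]; print('mat',np.round(M,3)); print('mid of diag',((M[0]+M[2])/2).round(4)); d=M[1]-M[2]; print(np.degrees(np.arctan2(d[1],d[0])),np.linalg.norm(d),np.linalg.norm(M[1]-M[0]))
print('stub', f(638,163,.038),'mark top',f(651,100,.072),f(648,142,.072))
E
python3 -m jog '[{"z":-0.001}]' 1 3
```

```text
bay [[0.66  0.174 0.   ]
 [0.562 0.244 0.   ]
 [0.608 0.31  0.   ]
 [0.707 0.241 0.   ]]
[0.6343 0.2422 0.    ] -35.21754333978503 [np.float64(0.121), np.float64(0.081), np.float64(0.12), np.float64(0.081)]
rod [0.6232 0.2509 0.002 ] stop [0.6648 0.2269 0.014 ]
mat [[0.407 0.29  0.   ]
 [0.446 0.335 0.   ]
 [0.371 0.397 0.   ]]
mid of diag [0.3892 0.3436 0.    ]
-39.997703399941805 0.0970461010973433 0.05919543460369799
stub [0.39933824 0.35522871 0.038     ] mark top [0.38168411 0.33621711 0.072     ] [0.40152897 0.35494619 0.072     ]validation failed for argument at $[0]...
```

```bash
cat >> h.py <<'E'
def to(x,y,z,ang=None):
    "row (tool frame) to TCP world x,y,z with tool y axis at ang deg (mod 180), pointing down"
    o=get_obs(); T=rot(o['tool_rot']); d=T.T@(np.array([x,y,z])-o['eef_pos'])
    cur=np.degrees(np.arctan2(T[1,1],T[0,1])); ang=cur if ang is None else ang
    k=(ang-cur+90)%180-90; a=np.radians(cur+k)
    Y=np.array([np.cos(a),np.sin(a),0]);Z=np.array([0,0,-1.]);G=np.c_[np.cross(Y,Z),Y,Z]
    w=R.from_matrix(T.T@G).as_rotvec()
    print('row',dict(zip('x y z ax ay az'.split(),np.r_[d,w].round(4).tolist())),'| q7',o['q'][6].round(2),'t',o['t'].round(2))
E
python3 - <<'E'
from h import *
to(.389,.344,.16,50)
E
python3 -m jog '[{"z":-0.001}]' 1 20; python3 -m jog '[{"z":-0.001}]' 1 0
```

```text
Traceback (most recent call last):
  File "h.py", line 27, in to
    print('row',dict(zip('x y z ax ay az'.split(),np.r_[d,w].round(4).tolist())),'| q7',o['q'][6].round(2),'t',o['t'].round(2))
                                                                                                               ^^^^^^^^^^^^
AttributeError: 'float' object has no attribute 'round'
validation failed for argument at $[0]...
validation failed for argument at $[0]...
```

```bash
sed -i "s/o\['q'\]\[6\].round(2)/round(float(o['q'][6]),2)/; s/o\['t'\].round(2)/round(float(o['t']),2)/" h.py
python3 - <<'E'
from h import *
to(.389,.344,.16,50)
E
python3 -m jog '[{"x":0,"y":0,"z":0,"ax":0,"ay":0,"az":0}]' 1 3
```

```text
row {'x': -0.2239, 'y': -0.2059, 'z': 0.0447, 'ax': -0.0014, 'ay': 0.0003, 'az': 0.2974} | q7 -0.08 t 0.15
t: 0.25
eef_pos: [0.2632, 0.6213, 0.2046]
tool_rot: [-0.0, 0.199, 0.98, -0.0]
contact_force: [0.5, -0.3, -0.9]
gripper_width: 1.0
grasp_force: 0.0
```

```bash
python3 -m jog '[{"x":-0.224,"y":-0.206,"z":0.045,"ax":0,"ay":0,"az":0.297},{"x":-0.224,"y":-0.206,"z":0.045,"ax":0,"ay":0,"az":0.297},{"x":-0.224,"y":-0.206,"z":0.045,"ax":0,"ay":0,"az":0.297},{"x":-0.224,"y":-0.206,"z":0.045,"ax":0,"ay":0,"az":0.297},{"x":-0.224,"y":-0.206,"z":0.045,"ax":0,"ay":0,"az":0.297},{"x":-0.224,"y":-0.206,"z":0.045,"ax":0,"ay":0,"az":0.297},{"x":-0.224,"y":-0.206,"z":0.045,"ax":0,"ay":0,"az":0.297},{"x":-0.224,"y":-0.206,"z":0.045,"ax":0,"ay":0,"az":0.297},{"x":-0.224,"y":-0.206,"z":0.045,"ax":0,"ay":0,"az":0.297}]' 1 3
python3 - <<'E'
from h import *
snap('wrist','w1'); to(.389,.344,.16,50)
E
```

```text
t: 1.15
eef_pos: [0.3888, 0.3459, 0.1604]
tool_rot: [-0.0, 0.341, 0.94, 0.001]
contact_force: [0.4, -0.2, -1.0]
gripper_width: 1.001
grasp_force: 0.0
row {'x': -0.0019, 'y': -0.0015, 'z': 0.0004, 'ax': 0.001, 'ay': -0.0007, 'az': 0.0027} | q7 0.08 t 1.2
```

View pics/w1.png

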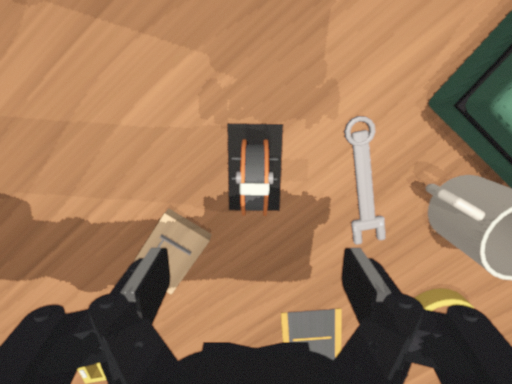

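The wrist view shows the reel with stub tips at (237,178) and (272,178), the rim stripe at (255,188), and mat corners (229,125), (282,125), (281,210), (229,210). Its axle is nearly along the tool's y.

```bash
python3 - <<'E'
from h import *
im,p=load('w1')
a,b=onz(p,237,178,.038),onz(p,272.5,178,.038); print(a,b,(a+b)/2,np.linalg.norm(a-b))
print('mark',onz(p,255,188,.075))
C=np.array([onz(p,*c,0) for c in [(228.5,124.5),(282,124.5),(281,210),(229,210)]]); print(C.mean(0)); d=C[2]+C[3]-C[0]-C[1]; print(np.degrees(np.arctan2(d[1],d[0])))
c=(a+b)/2; to(c[0],c[1],.12,50); to(c[0],c[1],.02,50)
for n,pt in [('bay',(312,330)),('rod',(313,338)),('BL',(290.5,313)),('BR',(337.5,311))]: print(n,onz(p,*pt,0).round(4))
E
```

```text
[0.37923183 0.33182022 0.038     ] [0.40205722 0.35916551 0.038     ] [0.39064452 0.34549286 0.038     ] 0.03561970660848134
mark [0.39000859 0.34635161 0.075     ]
[0.39102103 0.34567964 0.        ]
-40.011470278355006
row {'x': -0.0022, 'y': 0.0006, 'z': 0.0404, 'ax': 0.001, 'ay': -0.0007, 'az': 0.0027} | q7 0.08 t 1.2
row {'x': -0.0023, 'y': 0.0005, 'z': 0.1404, 'ax': 0.001, 'ay': -0.0007, 'az': 0.0027} | q7 0.08 t 1.2
bay [0.6133 0.2611 0.    ]
rod [0.6254 0.254  0.    ]
BL [0.5721 0.2559 0.    ]
BR [0.6098 0.3058 0.    ]
```

```bash
python3 -m jog '[{"x":-0.002,"y":0.0005,"z":0.05,"ax":0,"ay":0,"az":0.002},{"x":-0.002,"y":0.0005,"z":0.09,"ax":0,"ay":0,"az":0.002},{"x":-0.002,"y":0.0005,"z":0.12,"ax":0,"ay":0,"az":0.002},{"x":-0.002,"y":0.0005,"z":0.135,"ax":0,"ay":0,"az":0.002},{"x":-0.002,"y":0.0005,"z":0.143,"ax":0,"ay":0,"az":0.002},{"x":-0.002,"y":0.0005,"z":0.143,"ax":0,"ay":0,"az":0.002}]' 1 3
python3 -m jog '[{"x":0,"y":0,"z":0,"ax":0,"ay":0,"az":0},{"x":0,"y":0,"z":0,"ax":0,"ay":0,"az":0},{"x":0,"y":0,"z":0,"ax":0,"ay":0,"az":0},{"x":0,"y":0,"z":0,"ax":0,"ay":0,"az":0},{"x":0,"y":0,"z":0,"ax":0,"ay":0,"az":0},{"x":0,"y":0,"z":0,"ax":0,"ay":0,"az":0},{"x":0,"y":0,"z":0,"ax":0,"ay":0,"az":0},{"x":0,"y":0,"z":0,"ax":0,"ay":0,"az":0}]' 0 3
python3 - <<'E'
from h import *
im,p=snap('wrist','w2'); T=rot(get_obs()['tool_rot']); print(T.round(3)); to(.42,.318,.017,50)
E
```

```text
t: 1.8
eef_pos: [0.3901, 0.3446, 0.0164]
tool_rot: [-0.0, 0.342, 0.94, -0.0]
contact_force: [0.0, 0.4, 0.5]
gripper_width: 1.0
grasp_force: 0.0
t: 2.6
eef_pos: [0.3915, 0.3439, 0.0177]
tool_rot: [0.0, 0.343, 0.939, 0.001]
contact_force: [-0.4, -0.4, 6.7]
gripper_width: 0.282
grasp_force: 27.3
[[-0.765  0.644  0.001]
 [ 0.644  0.765  0.001]
 [ 0.     0.001 -1.   ]]
row {'x': -0.0385, 'y': -0.0015, 'z': 0.0007, 'ax': 0.0011, 'ay': -0.0001, 'az': -0.0018} | q7 0.13 t 2.65
```

View pics/w2.png

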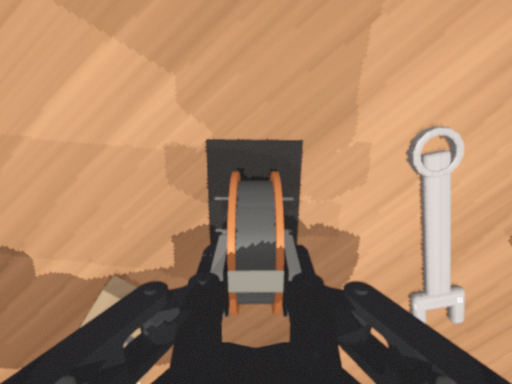

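The view shows the finger pads straddling the reel at about (222,250) and (290,250), about 36 mm apart, so they are on the stubs. The grip is heavier than I want.

```bash
Z='{"x":0,"y":0,"z":0,"ax":0,"ay":0,"az":0}'; python3 -m jog '[{"x":0,"y":0,"z":0,"ax":0,"ay":0,"az":0},{"x":0,"y":0,"z":0,"ax":0,"ay":0,"az":0},{"x":0,"y":0,"z":0,"ax":0,"ay":0,"az":0}]' 0.28 20
python3 -m jog '[{"x":0,"y":0,"z":0,"ax":0,"ay":0,"az":0},{"x":0,"y":0,"z":0,"ax":0,"ay":0,"az":0},{"x":0,"y":0,"z":0,"ax":0,"ay":0,"az":0}]' 0.3 20
python3 -m jog '[{"x":0,"y":0,"z":0,"ax":0,"ay":0,"az":0},{"x":0,"y":0,"z":0,"ax":0,"ay":0,"az":0},{"x":0,"y":0,"z":0,"ax":0,"ay":0,"az":0}]' 0.34 20
```

```text
t: 2.95
eef_pos: [0.3914, 0.3438, 0.0176]
tool_rot: [0.0, 0.343, 0.939, 0.0]
contact_force: [-0.8, -0.8, 6.5]
gripper_width: 0.28
grasp_force: 7.8
t: 3.25
eef_pos: [0.3915, 0.3439, 0.0175]
tool_rot: [0.0, 0.343, 0.939, 0.0]
contact_force: [0.1, 0.4, 5.6]
gripper_width: 0.301
grasp_force: 2.8
t: 3.55
eef_pos: [0.3913, 0.3438, 0.0173]
tool_rot: [0.0, 0.343, 0.939, 0.0]
contact_force: [0.9, -0.1, 3.8]
gripper_width: 0.338
grasp_force: 2.2
```

```bash
python3 -m jog '[{"x":-0.004,"y":0,"z":0,"ax":0,"ay":0,"az":0},{"x":-0.010,"y":0,"z":0,"ax":0,"ay":0,"az":0},{"x":-0.016,"y":0,"z":0,"ax":0,"ay":0,"az":0},{"x":-0.020,"y":0,"z":0,"ax":0,"ay":0,"az":0},{"x":-0.020,"y":0,"z":0,"ax":0,"ay":0,"az":0}]' 0.31 20
python3 - <<'E'
from h import *
im,p=snap('wrist','w3')
a=np.hstack([np.pad(im[120:384,150:370],((0,0),(0,0),(0,0)))]);b,_=snap('scene','s3'); b=b[225:325,320:420]
a=cv2.resize(a,None,fx=1.8,fy=1.8); b=cv2.resize(b,None,fx=4,fy=4); b=np.pad(b,((0,a.shape[0]-b.shape[0]),(0,0),(0,0)))
cv2.imwrite('pics/c3.png',np.hstack([a,b])[:,:,::-1])
E
```

```text
t: 4.05
eef_pos: [0.408, 0.3298, 0.0179]
tool_rot: [0.001, 0.344, 0.939, 0.0]
contact_force: [1.6, -2.5, 10.2]
gripper_width: 0.307
grasp_force: 5.5
```

View pics/c3.png

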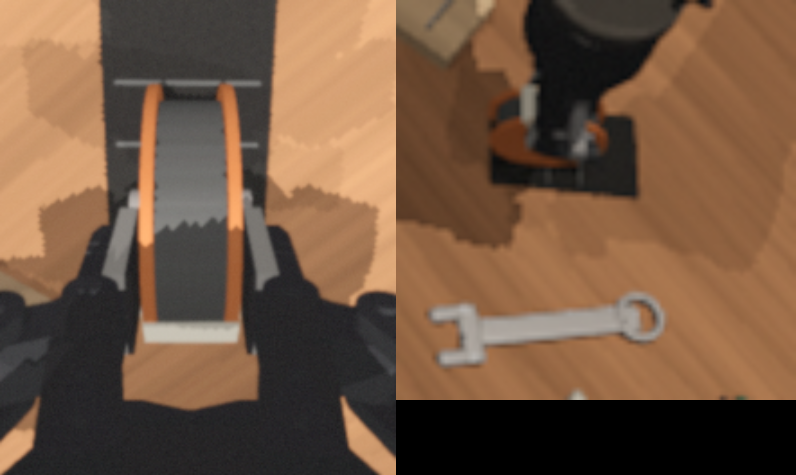

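```bash
python3 - <<'E'
from h import *
im,p=load('w3'); o=get_obs(); T=rot(o['tool_rot']); e=o['eef_pos']
for z in(.02,.038,.05): 
  for s in (1,-1):
    X=e+T[:,1]*.018*s; X[2]=z; print(z,s,proj(p,X).round(1))
a=onz(p,224,230,.038);b=onz(p,150+246/1.8,120+199/1.8,.038); print(a,b,np.linalg.norm(a-b), T.T@((a+b)/2-e))
E
```

```text
0.02 1 [282.9 229.6]
0.02 -1 [223.6 229.5]
0.038 1 [285.8 243.7]
0.038 -1 [220.4 243.6]
0.05 1 [288.1 254.8]
0.05 -1 [217.8 254.8]
[0.39132867 0.32330267 0.038     ] [0.41346131 0.34903269 0.038     ] 0.03393946245725037 [ 0.00806505  0.00123741 -0.02012483]
```

The stripe has moved forward over the rim and the reel is past the front mat rod, so it rolls properly. Next I compute a smooth S-path in the current tool frame.

```bash
python3 - <<'E'
from h import *
from scipy.interpolate import CubicHermiteSpline as H
o=get_obs(); e=o['eef_pos']; T=rot(o['tool_rot'])
B=np.array([.635,.244,e[2]]); hb=np.radians(-35.2); P=B-.03*np.array([np.cos(hb),np.sin(hb),0])
d=T.T@(P-e); cur=np.arctan2(-T[1,0],-T[0,0]); th=hb-cur; print(d,np.degrees(cur))
f=H([0,-d[0]],[0,d[1]],[0,np.tan(th)]); g=f.derivative()
for s in np.linspace(0,-d[0],19)[1:]: print('x %.3f y %.4f az %.3f'%(-s,f(s),-np.arctan(g(s))))
E
```

```text
[-0.19921353  0.07824767  0.00031145] -40.174382768529966
x -0.011 y 0.0006 az -0.114
x -0.022 y 0.0025 az -0.213
x -0.033 y 0.0054 az -0.297
x -0.044 y 0.0092 az -0.364
x -0.055 y 0.0138 az -0.418
x -0.066 y 0.0190 az -0.459
x -0.077 y 0.0247 az -0.489
x -0.089 y 0.0307 az -0.508
x -0.100 y 0.0370 az -0.516
x -0.111 y 0.0432 az -0.515
x -0.122 y 0.0494 az -0.504
x -0.133 y 0.0554 az -0.482
x -0.144 y 0.0610 az -0.450
x -0.155 y 0.0660 az -0.406
x -0.166 y 0.0704 az -0.349
x -0.177 y 0.0740 az -0.277
x -0.188 y 0.0767 az -0.190
x -0.199 y 0.0782 az -0.087
```

```bash
python3 -m jog '[{"x":-0.006,"y":0.0002,"z":0,"ax":0,"ay":0,"az":-0.06},{"x":-0.014,"y":0.001,"z":0,"ax":0,"ay":0,"az":-0.14},{"x":-0.022,"y":0.0025,"z":0,"ax":0,"ay":0,"az":-0.213},{"x":-0.033,"y":0.0054,"z":0,"ax":0,"ay":0,"az":-0.297},{"x":-0.044,"y":0.0092,"z":0,"ax":0,"ay":0,"az":-0.364},{"x":-0.055,"y":0.0138,"z":0,"ax":0,"ay":0,"az":-0.418},{"x":-0.066,"y":0.019,"z":0,"ax":0,"ay":0,"az":-0.459},{"x":-0.077,"y":0.0247,"z":0,"ax":0,"ay":0,"az":-0.489},{"x":-0.085,"y":0.029,"z":0,"ax":0,"ay":0,"az":-0.504},{"x":-0.089,"y":0.0307,"z":0,"ax":0,"ay":0,"az":-0.508},{"x":-0.089,"y":0.0307,"z":0,"ax":0,"ay":0,"az":-0.508}]' 0.31 20
python3 - <<'E'
from h import *
im,p=snap('wrist','w4')
b,_=snap('scene','s4'); c,_=snap('side','d4')
a=cv2.resize(im[120:384,150:370],None,fx=1.8,fy=1.8); b=cv2.resize(b[215:305,290:390],None,fx=4,fy=4); b=np.pad(b,((0,a.shape[0]-b.shape[0]),(0,0),(0,0)))
cv2.imwrite('pics/c4.png',np.hstack([a,b])[:,:,::-1])
E
```

```text
t: 5.25
eef_pos: [0.4944, 0.2963, 0.0168]
tool_rot: [-0.0, 0.096, 0.995, -0.0]
contact_force: [0.1, -0.8, 0.3]
gripper_width: 0.307
grasp_force: 0.3
```

View pics/c4.png

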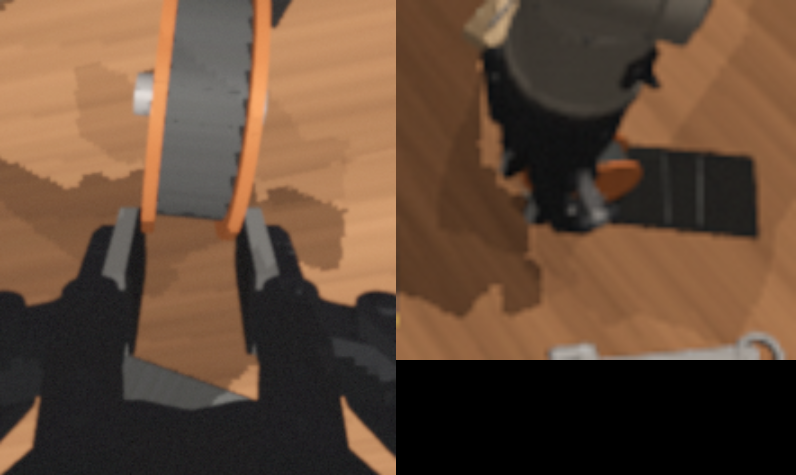

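The reel has been left behind: its left stub shows at crop (145,95) while the fingers are ahead at the front rim. The reel is still upright. I'll open, lift, re-measure and regrip a little firmer.

```bash
python3 -m jog '[{"x":0,"y":0,"z":0,"ax":0,"ay":0,"az":0},{"x":0,"y":0,"z":0,"ax":0,"ay":0,"az":0},{"x":0,"y":0,"z":0,"ax":0,"ay":0,"az":0},{"x":0,"y":0,"z":0,"ax":0,"ay":0,"az":0},{"x":0,"y":0,"z":0,"ax":0,"ay":0,"az":0},{"x":0,"y":0,"z":-0.04,"ax":0,"ay":0,"az":0},{"x":0,"y":0,"z":-0.08,"ax":0,"ay":0,"az":0},{"x":0,"y":0,"z":-0.12,"ax":0,"ay":0,"az":0},{"x":0,"y":0,"z":-0.14,"ax":0,"ay":0,"az":0},{"x":0,"y":0,"z":-0.14,"ax":0,"ay":0,"az":0}]' 1 20
python3 - <<'E'
from h import *
im,p=snap('wrist','w5')
cv2.imwrite('pics/c5.png',cv2.resize(im[60:340,100:400],None,fx=2,fy=2)[:,:,::-1])
E
```

```text
t: 6.4
eef_pos: [0.4963, 0.2982, 0.1608]
tool_rot: [0.003, 0.096, 0.995, 0.002]
contact_force: [-0.3, -1.0, -0.9]
gripper_width: 0.999
grasp_force: 0.0
```

View pics/c5.png

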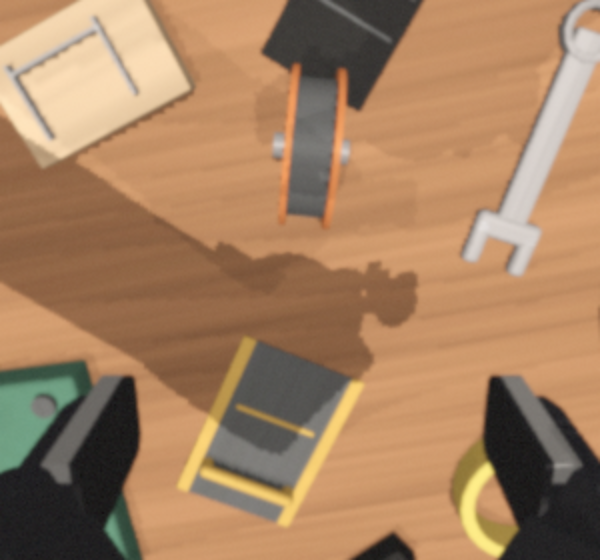

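The reel stands upright with stub tips at crop (273,145) and (349,153). The bay corners are at (246,338), (362,382), (285,525), (180,487), and its rod runs (237,406) to (313,436).

```bash
python3 - <<'E'
from h import *
im,p=load('w5'); f=lambda u,v,z:onz(p,100+u/2,60+v/2,z)
a,b=f(273,145,.038),f(349,153,.038); c=(a+b)/2; an=np.degrees(np.arctan2(*(b-a)[1::-1])); print('reel',c,an,np.linalg.norm(b-a))
C=[f(246,338,0),f(362,382,0),f(285,525,0),f(180,487,0)]; d=C[2]+C[3]-C[0]-C[1]; print('bay',np.mean(C,0),np.degrees(np.arctan2(d[1],d[0])),'rod',(f(237,406,.002)+f(313,436,.002))/2,'stop',f(245,482,.014))
to(c[0],c[1],.016,an)
E
```

```text
reel [0.45686098 0.30749303 0.038     ] 73.0727662591779 0.036690279293604314
bay [0.63523337 0.24486711 0.        ] -34.84837307599743 rod [0.62371092 0.25267697 0.002     ] stop [0.65589244 0.22690888 0.014     ]
row {'x': 0.0397, 'y': 0.0023, 'z': 0.1425, 'ax': 0.0026, 'ay': 0.0021, 'az': 0.1035} | q7 0.73 t 6.45
```

```bash
python3 -m jog '[{"x":0.04,"y":0.0023,"z":0,"ax":0.002,"ay":0.002,"az":0.103},{"x":0.04,"y":0.0023,"z":0.03,"ax":0.002,"ay":0.002,"az":0.103},{"x":0.04,"y":0.0023,"z":0.07,"ax":0.002,"ay":0.002,"az":0.103},{"x":0.04,"y":0.0023,"z":0.11,"ax":0.002,"ay":0.002,"az":0.103},{"x":0.04,"y":0.0023,"z":0.132,"ax":0.002,"ay":0.002,"az":0.103},{"x":0.04,"y":0.0023,"z":0.141,"ax":0.002,"ay":0.002,"az":0.103},{"x":0.04,"y":0.0023,"z":0.141,"ax":0.002,"ay":0.002,"az":0.103}]' 1 20
python3 -m jog '[{"x":0,"y":0,"z":0,"ax":0,"ay":0,"az":0},{"x":0,"y":0,"z":0,"ax":0,"ay":0,"az":0},{"x":0,"y":0,"z":0,"ax":0,"ay":0,"az":0},{"x":0,"y":0,"z":0,"ax":0,"ay":0,"az":0},{"x":0,"y":0,"z":0,"ax":0,"ay":0,"az":0},{"x":0,"y":0,"z":0,"ax":0,"ay":0,"az":0},{"x":0,"y":0,"z":0,"ax":0,"ay":0,"az":0},{"x":0,"y":0,"z":0,"ax":0,"ay":0,"az":0}]' 0.285 20
python3 - <<'E'
from h import *
from scipy.interpolate import CubicHermiteSpline as H
im,p=snap('wrist','w6')
o=get_obs(); e=o['eef_pos']; T=rot(o['tool_rot'])
B=np.array([.635,.2447,e[2]]); hb=np.radians(-35); P=B-.03*np.array([np.cos(hb),np.sin(hb),0])
d=T.T@(P-e); cur=np.arctan2(-T[1,0],-T[0,0]); th=hb-cur; print(d,np.degrees(cur))
f=H([0,-d[0]],[0,d[1]],[0,np.tan(th)]); g=f.derivative()
for s in np.linspace(0,-d[0],15)[1:]: print('x %.3f y %.4f az %.3f'%(-s,f(s),-np.arctan(g(s))))
E
```

```text
t: 7.15
eef_pos: [0.4541, 0.3057, 0.0143]
tool_rot: [-0.002, 0.147, 0.989, -0.002]
contact_force: [-0.4, 0.7, -0.1]
gripper_width: 1.001
grasp_force: 0.0
t: 7.95
eef_pos: [0.4564, 0.3069, 0.0175]
tool_rot: [-0.0, 0.147, 0.989, -0.0]
contact_force: [-1.0, -1.9, 9.0]
gripper_width: 0.287
grasp_force: 6.3
[-1.60523755e-01  1.80136446e-03 -9.54308956e-05] -16.91823202237093
x -0.011 y 0.0003 az -0.046
x -0.023 y 0.0010 az -0.081
x -0.034 y 0.0021 az -0.106
x -0.046 y 0.0034 az -0.120
x -0.057 y 0.0048 az -0.123
x -0.069 y 0.0062 az -0.116
x -0.080 y 0.0075 az -0.098
x -0.092 y 0.0084 az -0.070
x -0.103 y 0.0090 az -0.030
x -0.115 y 0.0091 az 0.020
x -0.126 y 0.0085 az 0.080
x -0.138 y 0.0072 az 0.151
x -0.149 y 0.0050 az 0.230
x -0.161 y 0.0018 az 0.316
```

```bash
python3 -m jog '[{"x":0,"y":0,"z":-0.0008,"ax":0,"ay":0,"az":0},{"x":0,"y":0,"z":-0.0016,"ax":0,"ay":0,"az":0},{"x":0,"y":0,"z":-0.0016,"ax":0,"ay":0,"az":0}]' 0.28 20
python3 -m jog '[{"x":-0.004,"y":0.0001,"z":0,"ax":0,"ay":0,"az":-0.018},{"x":-0.010,"y":0.0003,"z":0,"ax":0,"ay":0,"az":-0.042},{"x":-0.017,"y":0.0006,"z":0,"ax":0,"ay":0,"az":-0.065},{"x":-0.023,"y":0.001,"z":0,"ax":0,"ay":0,"az":-0.081},{"x":-0.03,"y":0.0017,"z":0,"ax":0,"ay":0,"az":-0.1},{"x":-0.034,"y":0.0021,"z":0,"ax":0,"ay":0,"az":-0.106},{"x":-0.034,"y":0.0021,"z":0,"ax":0,"ay":0,"az":-0.106}]' 0.28 20
python3 - <<'E'
from h import *
im,p=snap('wrist','w7')
b,_=load('w6');s,_=snap('scene','s7')
a=np.hstack([im[130:334,175:335],b[130:334,175:335]]);a=cv2.resize(a,None,fx=1.6,fy=1.6)
s=cv2.resize(s[230:300,290:370],None,fx=3.3,fy=3.3); s=np.pad(s,((0,a.shape[0]-s.shape[0]),(0,0),(0,0)))
cv2.imwrite('pics/c7.png',np.hstack([a,s])[:,:,::-1])
E
```

```text
t: 8.3
eef_pos: [0.4554, 0.3067, 0.0179]
tool_rot: [-0.001, 0.147, 0.989, -0.001]
contact_force: [-0.2, -0.9, 2.1]
gripper_width: 0.282
grasp_force: 3.2
t: 9.0
eef_pos: [0.4895, 0.2983, 0.0174]
tool_rot: [-0.001, 0.095, 0.996, -0.001]
contact_force: [1.1, 0.3, -0.3]
gripper_width: 0.282
grasp_force: 2.6
```

View pics/c7.png

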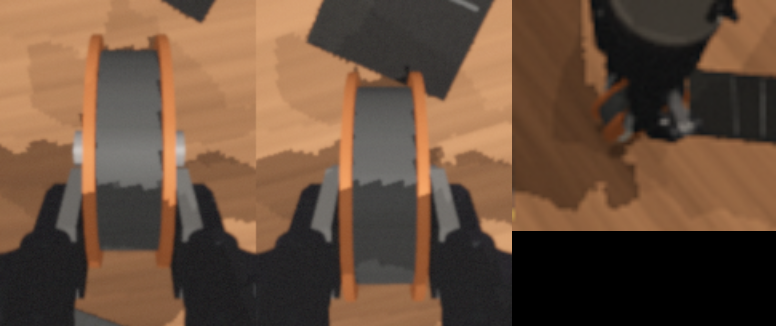

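Again the reel lagged about 12 mm, with the stubs now behind the pads at crop (78,150) and (180,148). The grip needs to be firmer.

```bash
python3 - <<'E'
from h import *
im,p=load('w7')
a,b=onz(p,221.5,223.5,.038),onz(p,290,223,.038); c=(a+b)/2; an=np.degrees(np.arctan2(*(b-a)[1::-1])); print(c,an,np.linalg.norm(a-b)); to(c[0],c[1],.018,an)
E
```

```text
[0.47775969 0.30164348 0.038     ] 79.71355237348864 0.03669540815987097
row {'x': 0.0115, 'y': 0.0011, 'z': -0.0004, 'ax': -0.0022, 'ay': -0.0019, 'az': -0.0098} | q7 0.7 t 9.1
```

```bash
python3 -m jog '[{"x":0,"y":0,"z":0,"ax":0,"ay":0,"az":0},{"x":0,"y":0,"z":0,"ax":0,"ay":0,"az":0},{"x":0,"y":0,"z":0,"ax":0,"ay":0,"az":0},{"x":0.0115,"y":0.001,"z":0,"ax":-0.002,"ay":-0.002,"az":-0.01},{"x":0.0115,"y":0.001,"z":0,"ax":-0.002,"ay":-0.002,"az":-0.01},{"x":0.0115,"y":0.001,"z":0,"ax":-0.002,"ay":-0.002,"az":-0.01}]' 0.5 20
python3 -m jog '[{"x":0,"y":0,"z":0,"ax":0,"ay":0,"az":0},{"x":0,"y":0,"z":0,"ax":0,"ay":0,"az":0},{"x":0,"y":0,"z":0,"ax":0,"ay":0,"az":0},{"x":0,"y":0,"z":0,"ax":0,"ay":0,"az":0},{"x":0,"y":0,"z":0,"ax":0,"ay":0,"az":0}]' 0.26 20
python3 -m jog '[{"x":0,"y":0,"z":-0.001,"ax":0,"ay":0,"az":0},{"x":0,"y":0,"z":-0.001,"ax":0,"ay":0,"az":0}]' 0.255 20
python3 - <<'E'
from h import *
from scipy.interpolate import CubicHermiteSpline as H
o=get_obs(); e=o['eef_pos']; T=rot(o['tool_rot'])
B=np.array([.635,.2447,e[2]]); hb=np.radians(-35); P=B-.03*np.array([np.cos(hb),np.sin(hb),0])
d=T.T@(P-e); cur=np.arctan2(-T[1,0],-T[0,0]); th=hb-cur; print(d,np.degrees(cur))
f=H([0,-d[0]],[0,d[1]],[0,np.tan(th)]); g=f.derivative()
for s in np.linspace(0,-d[0],13)[1:]: print('x %.3f y %.4f az %.3f'%(-s,f(s),-np.arctan(g(s))))
E
```

```text
t: 9.7
eef_pos: [0.4767, 0.3023, 0.0177]
tool_rot: [-0.0, 0.089, 0.996, 0.0]
contact_force: [0.5, -0.1, -0.1]
gripper_width: 0.501
grasp_force: 0.0
t: 10.2
eef_pos: [0.4776, 0.3019, 0.0178]
tool_rot: [0.0, 0.089, 0.996, 0.0]
contact_force: [-1.0, -0.7, 3.3]
gripper_width: 0.277
grasp_force: 24.3
t: 10.4
eef_pos: [0.4768, 0.3017, 0.018]
tool_rot: [-0.001, 0.089, 0.996, -0.0]
contact_force: [0.2, 0.5, -4.5]
gripper_width: 0.278
grasp_force: 23.2
[-1.38522225e-01 -1.53997657e-02 -1.31666144e-04] -10.238722844586562
x -0.012 y 0.0001 az -0.016
x -0.023 y 0.0003 az -0.023
x -0.035 y 0.0006 az -0.019
x -0.046 y 0.0007 az -0.006
x -0.058 y 0.0007 az 0.018
x -0.069 y 0.0003 az 0.051
x -0.081 y -0.0005 az 0.095
x -0.092 y -0.0019 az 0.147
x -0.104 y -0.0040 az 0.208
x -0.115 y -0.0069 az 0.277
x -0.127 y -0.0106 az 0.353
x -0.139 y -0.0154 az 0.432
```

```bash
python3 -m jog '[{"x":0,"y":0,"z":0.0008,"ax":0,"ay":0,"az":0},{"x":0,"y":0,"z":0.0008,"ax":0,"ay":0,"az":0},{"x":0,"y":0,"z":0.0008,"ax":0,"ay":0,"az":0}]' 0.27 20
python3 -m jog '[{"x":-0.004,"y":0,"z":0,"ax":0,"ay":0,"az":-0.008},{"x":-0.010,"y":0.0001,"z":0,"ax":0,"ay":0,"az":-0.014},{"x":-0.017,"y":0.0002,"z":0,"ax":0,"ay":0,"az":-0.02},{"x":-0.024,"y":0.0003,"z":0,"ax":0,"ay":0,"az":-0.023},{"x":-0.03,"y":0.0004,"z":0,"ax":0,"ay":0,"az":-0.02},{"x":-0.035,"y":0.0006,"z":0,"ax":0,"ay":0,"az":-0.019},{"x":-0.035,"y":0.0006,"z":0,"ax":0,"ay":0,"az":-0.019}]' 0.27 20
python3 - <<'E'
from h import *
im,p=snap('wrist','w8')
b,_=load('w7');s,_=snap('scene','s8')
a=np.hstack([im[130:334,175:335],b[130:334,175:335]]);a=cv2.resize(a,None,fx=1.6,fy=1.6)
s=cv2.resize(s[230:300,260:340],None,fx=3.3,fy=3.3); s=np.pad(s,((0,a.shape[0]-s.shape[0]),(0,0),(0,0)))
cv2.imwrite('pics/c8.png',np.hstack([a,s])[:,:,::-1])
E
```

```text
t: 10.7
eef_pos: [0.477, 0.3017, 0.0178]
tool_rot: [-0.0, 0.089, 0.996, -0.0]
contact_force: [-2.5, -2.1, 2.2]
gripper_width: 0.276
grasp_force: 24.2
t: 11.4
eef_pos: [0.5137, 0.296, 0.0179]
tool_rot: [0.001, 0.08, 0.997, 0.0]
contact_force: [0.9, 0.5, -1.5]
gripper_width: 0.277
grasp_force: 23.3
```

View pics/c8.png

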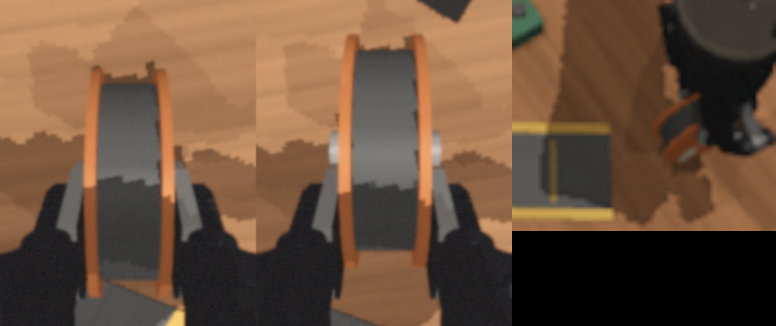

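The reel is now carried along firmly, with no stub visible behind the pads. I'll continue into the bay.

```bash
cat > path.py <<'E'
from h import *
from scipy.interpolate import CubicHermiteSpline as H
o=get_obs(); e=o['eef_pos']; T=rot(o['tool_rot'])
B=np.array([.635,.2447,e[2]]); hb=np.radians(-35); P=B-.03*np.array([np.cos(hb),np.sin(hb),0])
d=T.T@(P-e); cur=np.arctan2(-T[1,0],-T[0,0]); th=hb-cur; print(d,T.T@(B-e),np.degrees(cur))
f=H([0,-d[0]],[0,d[1]],[0,np.tan(th)]); g=f.derivative()
for s in np.linspace(0,-d[0],11)[1:]: print('x %.3f y %.4f az %.3f'%(-s,f(s),-np.arctan(g(s))))
E
python3 path.py
```

```text
[-0.10131404 -0.01811322  0.0001669 ] [-0.12832427 -0.03116871  0.00020587] -9.203111263915831
x -0.010 y -0.0001 az 0.014
x -0.020 y -0.0003 az 0.036
x -0.030 y -0.0008 az 0.066
x -0.041 y -0.0017 az 0.102
x -0.051 y -0.0029 az 0.146
x -0.061 y -0.0047 az 0.197
x -0.071 y -0.0070 az 0.254
x -0.081 y -0.0100 az 0.315
x -0.091 y -0.0136 az 0.381
x -0.101 y -0.0181 az 0.450
```

```bash
python3 -m jog '[{"x":-0.005,"y":0,"z":0,"ax":0,"ay":0,"az":0.006},{"x":-0.012,"y":-0.0001,"z":0,"ax":0,"ay":0,"az":0.018},{"x":-0.02,"y":-0.0003,"z":0,"ax":0,"ay":0,"az":0.036},{"x":-0.03,"y":-0.0008,"z":0,"ax":0,"ay":0,"az":0.066},{"x":-0.041,"y":-0.0017,"z":0,"ax":0,"ay":0,"az":0.102},{"x":-0.051,"y":-0.0029,"z":0,"ax":0,"ay":0,"az":0.146},{"x":-0.061,"y":-0.0047,"z":0,"ax":0,"ay":0,"az":0.197},{"x":-0.071,"y":-0.007,"z":0,"ax":0,"ay":0,"az":0.254},{"x":-0.081,"y":-0.01,"z":0,"ax":0,"ay":0,"az":0.315},{"x":-0.091,"y":-0.0136,"z":0,"ax":0,"ay":0,"az":0.381},{"x":-0.098,"y":-0.0166,"z":0,"ax":0,"ay":0,"az":0.43},{"x":-0.098,"y":-0.0166,"z":0,"ax":0,"ay":0,"az":0.43}]' 0.27 20
python3 - <<'E'
from h import *
im,p=snap('wrist','w9')
b,_=load('w8');s,_=snap('scene','s9')
a=np.hstack([im[130:374,165:345],b[130:374,165:345]]);a=cv2.resize(a,None,fx=1.4,fy=1.4)
s=cv2.resize(s[230:310,230:320],None,fx=3.2,fy=3.2); s=np.pad(s,((0,a.shape[0]-s.shape[0]),(0,0),(0,0)))
cv2.imwrite('pics/c9.png',np.hstack([a,s])[:,:,::-1]); to(.635,.2447,.018,55)
E
```

```text
t: 12.7
eef_pos: [0.6083, 0.2628, 0.0179]
tool_rot: [0.001, 0.292, 0.956, 0.0]
contact_force: [0.9, -1.4, -2.9]
gripper_width: 0.278
grasp_force: 23.3
row {'x': -0.0335, 'y': -0.0001, 'z': -0.0001, 'ax': 0.0005, 'ay': 0.0017, 'az': 0.0207} | q7 0.54 t 12.8
```

View pics/c9.png

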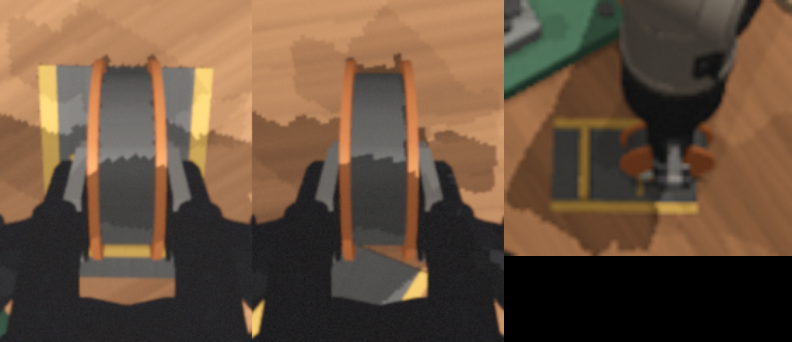

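The reel is aligned with the bay, just before the front rod. But the stripe is not on top, so with the firm grip the reel slid instead of rolling. I'll back off firmly and roll in with a lighter grip, checking lag and stripe numerically.

```bash
cat > chk.py <<'E'
from h import *
def m(im):
    h=cv2.cvtColor(im,cv2.COLOR_RGB2HSV).astype(int); s=h[:,215:300]
    o=(s[...,0]>5)&(s[...,0]<14)&(s[...,1]>165)&(s[...,2]>110)
    o=cv2.morphologyEx(o.astype(np.uint8),cv2.MORPH_OPEN,np.ones((3,2)))
    rows=np.where(o.sum(1)>2)[0]
    c=im[:,243:268].astype(int); w=((c.min(2)>165)&(c.max(2)-c.min(2)<40)).sum(1)
    wr=np.where(w>10)[0]
    return 'orange rows',rows.min(),rows.max(),'white rows',(wr.min(),wr.max()) if len(wr) else None
if __name__=='__main__':
    import sys
    if len(sys.argv)>1: snap('wrist',sys.argv[1]); print(sys.argv[1],m(load(sys.argv[1])[0]))
    else:
        for f in 'w1 w2 w3 w5 w6 w7 w8 w9'.split(): print(f,m(load(f)[0]))
E
python3 chk.py
python3 - <<'E'
from h import *
im,p=load('w5')
print('spanner ends',onz(p,100+467/2,60+258/2,0),onz(p,100+520/2,60+272/2,0)); to(.520,.325,.018,55)
E
```

```text
w1 ('orange rows', np.int64(141), np.int64(213), 'white rows', (np.int64(183), np.int64(194)))
w2 ('orange rows', np.int64(172), np.int64(313), 'white rows', None)
w3 ('orange rows', np.int64(168), np.int64(296), 'white rows', (np.int64(302), np.int64(309)))
w5 ('orange rows', np.int64(96), np.int64(97), 'white rows', None)
w6 ('orange rows', np.int64(176), np.int64(316), 'white rows', None)
w7 ('orange rows', np.int64(153), np.int64(296), 'white rows', None)
w8 ('orange rows', np.int64(173), np.int64(314), 'white rows', None)
w9 ('orange rows', np.int64(174), np.int64(313), 'white rows', None)
spanner ends [0.54005822 0.3832313  0.        ] [0.55451796 0.41272441 0.        ]
row {'x': 0.1068, 'y': 0.0026, 'z': -0.0003, 'ax': 0.0005, 'ay': 0.0017, 'az': 0.0207} | q7 0.54 t 12.8
```

```bash
python3 -m jog '[{"x":0.006,"y":0,"z":-0.0003,"ax":0,"ay":0,"az":0.005},{"x":0.016,"y":0,"z":-0.0003,"ax":0,"ay":0,"az":0.012},{"x":0.03,"y":0.001,"z":-0.0003,"ax":0,"ay":0,"az":0.021},{"x":0.044,"y":0.0012,"z":-0.0003,"ax":0,"ay":0,"az":0.021},{"x":0.058,"y":0.0015,"z":-0.0003,"ax":0,"ay":0,"az":0.021},{"x":0.072,"y":0.0018,"z":-0.0003,"ax":0,"ay":0,"az":0.021},{"x":0.085,"y":0.002,"z":-0.0003,"ax":0,"ay":0,"az":0.021},{"x":0.097,"y":0.0023,"z":-0.0003,"ax":0,"ay":0,"az":0.021},{"x":0.103,"y":0.0025,"z":-0.0003,"ax":0,"ay":0,"az":0.021},{"x":0.106,"y":0.0026,"z":-0.0003,"ax":0,"ay":0,"az":0.021},{"x":0.106,"y":0.0026,"z":-0.0003,"ax":0,"ay":0,"az":0.021}]' 0.26 20
python3 chk.py w10
python3 -m jog '[{"x":0,"y":0,"z":0.001,"ax":0,"ay":0,"az":0},{"x":0,"y":0,"z":0.002,"ax":0,"ay":0,"az":0},{"x":0,"y":0,"z":0.002,"ax":0,"ay":0,"az":0}]' 0.275 20
python3 -c "
from h import *
to(.635,.2447,.018,55)"
```

```text
t: 13.9
eef_pos: [0.5194, 0.3256, 0.0182]
tool_rot: [0.0, 0.301, 0.954, 0.0]
contact_force: [0.4, -0.4, -4.7]
gripper_width: 0.281
grasp_force: 23.0
w10 ('orange rows', np.int64(173), np.int64(313), 'white rows', None)
t: 14.25
eef_pos: [0.5204, 0.325, 0.0177]
tool_rot: [0.0, 0.301, 0.954, 0.0]
contact_force: [-3.6, -2.4, 10.5]
gripper_width: 0.278
grasp_force: 25.1
row {'x': -0.1399, 'y': 0.0001, 'z': -0.0002, 'ax': 0.0006, 'ay': 0.0002, 'az': -0.0013} | q7 0.36 t 14.25
```

```bash
python3 -m jog '[{"x":-0.004,"y":0,"z":0,"ax":0,"ay":0,"az":0},{"x":-0.01,"y":0,"z":0,"ax":0,"ay":0,"az":0},{"x":-0.018,"y":0,"z":0,"ax":0,"ay":0,"az":0},{"x":-0.026,"y":0,"z":0,"ax":0,"ay":0,"az":0},{"x":-0.034,"y":0,"z":0,"ax":0,"ay":0,"az":0},{"x":-0.042,"y":0,"z":0,"ax":0,"ay":0,"az":0},{"x":-0.046,"y":0,"z":0,"ax":0,"ay":0,"az":0},{"x":-0.046,"y":0,"z":0,"ax":0,"ay":0,"az":0}]' 0.281 20
python3 chk.py w11
python3 -m jog '[{"x":-0.004,"y":0,"z":0,"ax":0,"ay":0,"az":0},{"x":-0.01,"y":0,"z":0,"ax":0,"ay":0,"az":0},{"x":-0.018,"y":0,"z":0,"ax":0,"ay":0,"az":0},{"x":-0.026,"y":0,"z":0,"ax":0,"ay":0,"az":0},{"x":-0.034,"y":0,"z":0,"ax":0,"ay":0,"az":0},{"x":-0.042,"y":0,"z":0,"ax":0,"ay":0,"az":0},{"x":-0.05,"y":0,"z":0,"ax":0,"ay":0,"az":0},{"x":-0.054,"y":0,"z":0,"ax":0,"ay":0,"az":0},{"x":-0.054,"y":0,"z":0,"ax":0,"ay":0,"az":0}]' 0.281 20
python3 chk.py w12
```

```text
t: 15.05
eef_pos: [0.5592, 0.298, 0.0174]
tool_rot: [0.001, 0.302, 0.953, 0.001]
contact_force: [-0.2, -3.3, 6.9]
gripper_width: 0.284
grasp_force: 6.1
w11 ('orange rows', np.int64(161), np.int64(302), 'white rows', None)
t: 16.0
eef_pos: [0.6024, 0.2675, 0.0163]
tool_rot: [0.0, 0.301, 0.954, 0.0]
contact_force: [0.3, -0.4, 0.2]
gripper_width: 0.28
grasp_force: 0.1
w12 ('orange rows', np.int64(121), np.int64(267), 'white rows', (np.int64(115), np.int64(118)))
```

The stripe reappeared at the back of the rim (white rows 115–118), so the reel rolls when pressed down. It lags about 30 mm now, so I'll regrip and roll on.

```bash
python3 -m jog '[{"x":0,"y":0,"z":0,"ax":0,"ay":0,"az":0},{"x":0,"y":0,"z":0,"ax":0,"ay":0,"az":0},{"x":0,"y":0,"z":0,"ax":0,"ay":0,"az":0},{"x":0.029,"y":0,"z":0,"ax":0,"ay":0,"az":0},{"x":0.029,"y":0,"z":0,"ax":0,"ay":0,"az":0},{"x":0.029,"y":0,"z":0,"ax":0,"ay":0,"az":0},{"x":0.029,"y":0,"z":0,"ax":0,"ay":0,"az":0}]' 0.55 20
python3 chk.py w13
python3 - <<'E'
from h import *
im,_=load('w12'); b,_=load('w13'); cv2.imwrite('pics/c13.png',cv2.resize(np.hstack([im[90:330,175:335],b[90:330,175:335]]),None,fx=2,fy=2)[:,:,::-1]); to(.635,.2447,.018,55)
E
```

```text
t: 16.75
eef_pos: [0.5782, 0.2843, 0.0163]
tool_rot: [0.0, 0.301, 0.954, 0.0]
contact_force: [1.8, 0.4, 0.2]
gripper_width: 0.551
grasp_force: 0.0
w13 ('orange rows', np.int64(176), np.int64(315), 'white rows', (np.int64(171), np.int64(174)))
row {'x': -0.0689, 'y': 0.0003, 'z': -0.0017, 'ax': 0.0002, 'ay': 0.0007, 'az': -0.0009} | q7 0.47 t 16.8
```

View pics/c13.png

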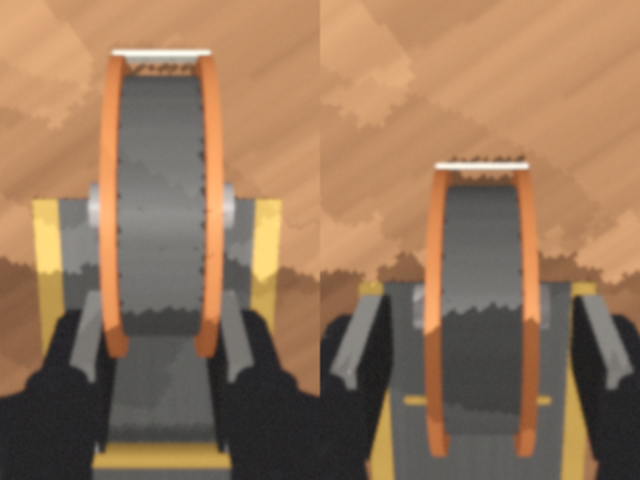

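The stripe shows clearly at the back of the rim, and the pads are centred on the stubs.

```bash
python3 -m jog '[{"x":0,"y":0,"z":0,"ax":0,"ay":0,"az":0},{"x":0,"y":0,"z":0,"ax":0,"ay":0,"az":0},{"x":0,"y":0,"z":0,"ax":0,"ay":0,"az":0},{"x":0,"y":0,"z":0,"ax":0,"ay":0,"az":0},{"x":0,"y":0,"z":0,"ax":0,"ay":0,"az":0}]' 0.272 20
python3 -m jog '[{"x":-0.004,"y":0,"z":0,"ax":0,"ay":0,"az":0},{"x":-0.01,"y":0,"z":0,"ax":0,"ay":0,"az":0},{"x":-0.018,"y":0,"z":0,"ax":0,"ay":0,"az":0},{"x":-0.026,"y":0,"z":0,"ax":0,"ay":0,"az":0},{"x":-0.034,"y":0,"z":0,"ax":0,"ay":0,"az":0},{"x":-0.038,"y":0,"z":0,"ax":0,"ay":0,"az":0},{"x":-0.038,"y":0,"z":0,"ax":0,"ay":0,"az":0}]' 0.275 20
python3 chk.py w14
```

```text
t: 17.3
eef_pos: [0.5791, 0.2841, 0.0176]
tool_rot: [0.001, 0.301, 0.954, 0.0]
contact_force: [-1.7, -0.7, 9.1]
gripper_width: 0.284
grasp_force: 27.4
t: 18.0
eef_pos: [0.6095, 0.2622, 0.0161]
tool_rot: [0.0, 0.301, 0.954, 0.0]
contact_force: [-0.6, -0.0, 2.8]
gripper_width: 0.277
grasp_force: 20.6
w14 ('orange rows', np.int64(253), np.int64(298), 'white rows', (np.int64(153), np.int64(160)))
```

```bash
python3 -m jog '[{"x":0,"y":0,"z":0,"ax":0,"ay":0,"az":0},{"x":0,"y":0,"z":0,"ax":0,"ay":0,"az":0},{"x":0,"y":0,"z":0,"ax":0,"ay":0,"az":0},{"x":0.0095,"y":0,"z":0,"ax":0,"ay":0,"az":0},{"x":0.0095,"y":0,"z":0,"ax":0,"ay":0,"az":0},{"x":0.0095,"y":0,"z":0,"ax":0,"ay":0,"az":0}]' 0.55 20
python3 chk.py w15
python3 -m jog '[{"x":0,"y":0,"z":0,"ax":0,"ay":0,"az":0},{"x":0,"y":0,"z":0,"ax":0,"ay":0,"az":0},{"x":0,"y":0,"z":0,"ax":0,"ay":0,"az":0},{"x":0,"y":0,"z":0,"ax":0,"ay":0,"az":0},{"x":0,"y":0,"z":0,"ax":0,"ay":0,"az":0},{"x":0,"y":0,"z":-0.0005,"ax":0,"ay":0,"az":0},{"x":0,"y":0,"z":-0.0005,"ax":0,"ay":0,"az":0}]' 0.2 25
python3 -c "
from h import *
to(.635,.2447,.018,55)"
```

```text
t: 18.65
eef_pos: [0.6004, 0.2691, 0.0161]
tool_rot: [-0.0, 0.3, 0.954, 0.0]
contact_force: [0.3, -1.1, -0.1]
gripper_width: 0.551
grasp_force: 0.0
w15 ('orange rows', np.int64(265), np.int64(317), 'white rows', (np.int64(176), np.int64(183)))
t: 19.4
eef_pos: [0.6027, 0.2692, 0.0177]
tool_rot: [0.001, 0.301, 0.954, 0.001]
contact_force: [3.4, 1.6, 4.7]
gripper_width: 0.275
grasp_force: 39.9
row {'x': -0.0405, 'y': -0.0015, 'z': -0.0003, 'ax': 0.0034, 'ay': 0.0015, 'az': -0.0001} | q7 0.51 t 19.4
```

```bash
python3 -m jog '[{"x":-0.006,"y":0,"z":0,"ax":0,"ay":0,"az":0},{"x":-0.013,"y":-0.0005,"z":-0.0003,"ax":0,"ay":0,"az":0},{"x":-0.019,"y":-0.001,"z":-0.001,"ax":0,"ay":0,"az":0},{"x":-0.025,"y":-0.001,"z":-0.002,"ax":0,"ay":0,"az":0},{"x":-0.031,"y":-0.001,"z":-0.002,"ax":0,"ay":0,"az":0},{"x":-0.036,"y":-0.001,"z":-0.001,"ax":0,"ay":0,"az":0},{"x":-0.04,"y":-0.0015,"z":-0.0002,"ax":0,"ay":0,"az":0},{"x":-0.041,"y":-0.0015,"z":0,"ax":0,"ay":0,"az":0},{"x":-0.041,"y":-0.0015,"z":0,"ax":0,"ay":0,"az":0}]' 0.2 25
python3 chk.py w16
python3 -c "
from h import *
to(.635,.2447,.018,55)"
```

```text
t: 20.3
eef_pos: [0.6337, 0.2442, 0.0176]
tool_rot: [-0.0, 0.301, 0.954, 0.0]
contact_force: [-1.9, 1.2, 10.0]
gripper_width: 0.278
grasp_force: 35.1
w16 ('orange rows', np.int64(156), np.int64(299), 'white rows', (np.int64(162), np.int64(176)))
row {'x': -0.0008, 'y': 0.0011, 'z': -0.0003, 'ax': 0.0007, 'ay': -0.0009, 'az': 0.0} | q7 0.56 t 20.35
```

```bash
python3 -m jog '[{"x":-0.004,"y":0.001,"z":0,"ax":0,"ay":0,"az":0},{"x":-0.008,"y":0.001,"z":0,"ax":0,"ay":0,"az":0},{"x":-0.012,"y":0.001,"z":0,"ax":0,"ay":0,"az":0},{"x":-0.014,"y":0.001,"z":0,"ax":0,"ay":0,"az":0},{"x":-0.014,"y":0.001,"z":0,"ax":0,"ay":0,"az":0}]' 0.2 25
python3 chk.py w17
python3 -m jog '[{"x":0,"y":0,"z":0,"ax":0,"ay":0,"az":0},{"x":0,"y":0,"z":0,"ax":0,"ay":0,"az":0},{"x":0,"y":0,"z":0,"ax":0,"ay":0,"az":0},{"x":0,"y":0,"z":0,"ax":0,"ay":0,"az":0},{"x":0,"y":0,"z":0,"ax":0,"ay":0,"az":0}]' 0.7 25
python3 chk.py w18
python3 - <<'E'
from h import *
im,p=load('w18'); o=get_obs(); print(o['eef_pos'])
h=cv2.cvtColor(im,cv2.COLOR_RGB2HSV); print(proj(p,[.635,.2447,.038]),proj(p,[.635,.2447,.076]))
# bright stub pixels
g=im.astype(int); w=(g.min(2)>120)&(g.max(2)-g.min(2)<30)
n,l,s,c=cv2.connectedComponentsWithStats(w.astype(np.uint8))
for i in range(1,n):
    if s[i,4]>25: print(s[i],c[i].round(1))
E
```

```text
t: 20.85
eef_pos: [0.6454, 0.2347, 0.0154]
tool_rot: [-0.0, 0.301, 0.954, -0.001]
contact_force: [0.4, 0.3, -3.8]
gripper_width: 0.274
grasp_force: 31.8
w17 ('orange rows', np.int64(156), np.int64(297), 'white rows', (np.int64(161), np.int64(176)))
t: 21.4
eef_pos: [0.6459, 0.2366, 0.0169]
tool_rot: [0.0, 0.301, 0.954, 0.0]
contact_force: [-0.9, -0.4, 0.0]
gripper_width: 0.703
grasp_force: 0.0
w18 ('orange rows', np.int64(153), np.int64(294), 'white rows', (np.int64(160), np.int64(175)))
[0.64583034 0.23663653 0.01681821]
[253.71865776 222.03742139] [253.30230075 259.42746319]
[ 201  104  106   97 6845] [254.7 138.2]
[282 199  20  34 391] [291.1 214.1]
[207 201  16  33 190] [217.7 217. ]
[ 232  209   41   39 1235] [251.5 226.9]
[179 240  12  16 102] [184.  246.3]
[321 240  26  47 410] [334.1 260.8]
[166 279   8   8  35] [170.6 281.9]
[102 373  20  11 129] [110.8 379.5]
```

```bash
python3 -m jog '[{"x":0,"y":0,"z":-0.03,"ax":0,"ay":0,"az":0},{"x":0,"y":0,"z":-0.08,"ax":0,"ay":0,"az":0},{"x":0,"y":0,"z":-0.12,"ax":0,"ay":0,"az":0},{"x":0,"y":0,"z":-0.143,"ax":0,"ay":0,"az":0},{"x":0,"y":0,"z":-0.143,"ax":0,"ay":0,"az":0}]' 0.7 25
python3 - <<'E'
from h import *
im,p=snap('wrist','w19')
h=cv2.cvtColor(im,cv2.COLOR_RGB2HSV).astype(int)
o=((h[...,0]>5)&(h[...,0]<13)&(h[...,1]>175)&(h[...,2]>110)).astype(np.uint8)
o=cv2.morphologyEx(o,cv2.MORPH_OPEN,np.ones((2,2)))
n,l,s,c=cv2.connectedComponentsWithStats(o)
for i in range(1,n):
    if s[i,4]>40: print('or',s[i],c[i].round(1))
g=im.astype(int); w=(g.min(2)>120)&(g.max(2)-g.min(2)<35)
n,l,s,c=cv2.connectedComponentsWithStats(w.astype(np.uint8))
for i in range(1,n):
    if s[i,4]>8 and abs(c[i][1]-170)<60: print(s[i],c[i].round(1),onz(p,*c[i],.038).round(4))
print('exp',proj(p,[.635,.2447,.038]))
to(.453,.034,.16)
cv2.imwrite('pics/c19.png',cv2.resize(im[100:300,150:370],None,fx=3,fy=3)[:,:,::-1])
E
```

```text
t: 21.95
eef_pos: [0.6484, 0.2374, 0.1646]
tool_rot: [0.003, 0.301, 0.954, 0.003]
contact_force: [-0.3, -0.2, 0.0]
gripper_width: 0.697
grasp_force: 0.0
[ 222   97   58   81 2975] [251.1 128. ] [0.6091 0.2625 0.038 ]
[  0 105  23  53 823] [  9.4 132.1] [0.4759 0.067  0.038 ]
[242 144  18  41 668] [250.5 163.5] [0.6374 0.2418 0.038 ]
exp [251.46450612 159.96485963]
row {'x': 0.0425, 'y': -0.2774, 'z': 0.0008, 'ax': 0.0036, 'ay': 0.0018, 'az': -0.0} | q7 0.57 t 22.0
```

```bash
python3 - <<'E'
from h import *
im,p=load('w19')
for r in range(115,225,6): print(r,' '.join('%d'%(im[r,c].astype(int)[0]-im[r,c].astype(int)[2]) for c in range(226,280,3)))
B=np.array([.635,.2447,0]);hb=np.radians(-35);H=np.array([np.cos(hb),np.sin(hb),0]);Y=np.array([-H[1],H[0],0]);Z=np.array([0,0,1.])
pts=[proj(p,B+Z*.038+.038*(np.cos(t)*H+np.sin(t)*Z)+s*.012*Y) for t in np.linspace(0,6.2,40) for s in (1,-1)]
pts=np.array(pts);print('exp rows/cols',pts.min(0),pts.max(0), 'stubs',proj(p,B+Z*.038+.018*Y),proj(p,B+Z*.038-.018*Y))
E
```

```text
115 4 4 3 5 5 5 7 5 4 6 6 6 5 6 3 5 5 6
121 6 5 5 6 28 35 7 4 4 6 5 14 41 5 6 6 6 5
127 6 4 5 6 16 18 18 18 18 18 18 18 18 8 5 5 4 7
133 4 4 5 9 121 72 4 6 5 5 4 24 136 29 5 5 4 6
139 8 62 64 64 134 60 4 6 4 3 3 21 144 74 62 64 54 4
145 4 4 6 13 141 56 5 4 4 4 3 15 142 36 5 6 4 5
151 5 6 5 15 138 56 4 3 4 4 5 17 142 49 4 6 5 5
157 5 6 8 16 124 51 4 6 6 5 6 16 130 34 12 5 5 6
163 4 5 9 15 119 53 5 4 5 6 6 17 126 30 10 6 4 6
169 6 4 5 13 135 61 5 6 5 6 5 17 136 48 6 7 5 8
175 5 5 3 11 140 77 5 5 6 5 5 18 145 40 6 7 5 9
181 122 121 122 120 148 87 5 6 5 5 5 22 149 124 121 122 125 122
187 68 85 61 62 139 102 6 5 6 4 4 24 145 93 85 82 82 64
193 3 4 2 5 106 127 4 3 4 4 4 42 136 11 4 5 5 12
199 6 3 3 3 7 19 4 4 6 3 3 5 16 5 3 3 3 13
205 74 76 74 77 78 77 79 83 83 82 83 79 79 82 79 75 77 80
211 79 78 77 77 78 79 84 84 83 81 81 80 79 77 82 81 77 80
217 83 85 83 83 85 82 81 80 81 78 77 79 81 80 80 80 83 81
223 86 82 82 82 80 81 79 80 81 80 80 81 81 81 80 81 81 81
exp rows/cols [237.44954332 120.98483954] [264.97471632 198.03885425] stubs [269.48489234 159.96038713] [233.43029231 159.9742161 ]
```

Numbers confirm the reel upright in the bay: rim rows 120–199 against 121–198 expected, with rod and stop on either side. Now the cams.

```bash
python3 - <<'E'
from h import *
to(.62,-.1,.24,90)
E
```

```text
row {'x': -0.1713, 'y': -0.2911, 'z': -0.0789, 'ax': 0.0029, 'ay': 0.0029, 'az': -0.6109} | q7 0.57 t 22.0
```

```bash
python3 -m jog '[{"x":-0.01,"y":-0.01,"z":-0.075,"ax":0,"ay":0,"az":-0.1},{"x":-0.01,"y":-0.01,"z":-0.075,"ax":0.003,"ay":0.003,"az":-0.2},{"x":-0.171,"y":-0.291,"z":-0.075,"ax":0.003,"ay":0.003,"az":-0.611},{"x":-0.171,"y":-0.291,"z":-0.075,"ax":0.003,"ay":0.003,"az":-0.611},{"x":-0.171,"y":-0.291,"z":-0.075,"ax":0.003,"ay":0.003,"az":-0.611},{"x":-0.171,"y":-0.291,"z":-0.075,"ax":0.003,"ay":0.003,"az":-0.611},{"x":-0.171,"y":-0.291,"z":-0.075,"ax":0.003,"ay":0.003,"az":-0.611},{"x":-0.171,"y":-0.291,"z":-0.075,"ax":0.003,"ay":0.003,"az":-0.611},{"x":-0.171,"y":-0.291,"z":-0.075,"ax":0.003,"ay":0.003,"az":-0.611},{"x":-0.171,"y":-0.291,"z":-0.075,"ax":0.003,"ay":0.003,"az":-0.611},{"x":-0.171,"y":-0.291,"z":-0.075,"ax":0.003,"ay":0.003,"az":-0.611},{"x":-0.171,"y":-0.291,"z":-0.075,"ax":0.003,"ay":0.003,"az":-0.611}]' 1 60
python3 - <<'E'
from h import *
im,p=snap('wrist','w20'); cv2.imwrite('pics/c20.png',cv2.resize(im,None,fx=1.5,fy=1.5)[:,:,::-1])
E
```

```text
t: 23.2
eef_pos: [0.6187, -0.0979, 0.2335]
tool_rot: [-0.003, -0.001, 1.0, -0.0]
contact_force: [0.4, 1.0, -0.4]
gripper_width: 0.998
grasp_force: 0.0
```

View pics/c20.png

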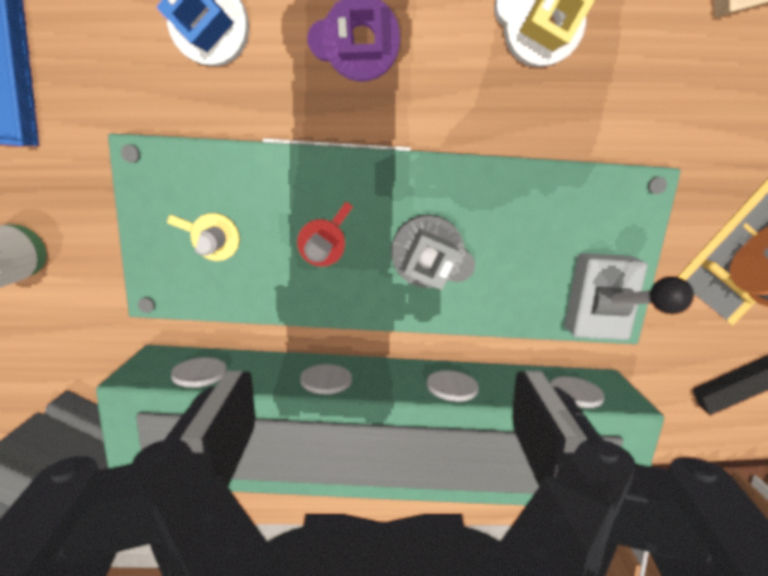

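The view shows the yellow shaft collar at (214,238) with its stripe to (170,219), the red shaft at (321,243) with no cam for it, and the old cam hub at (434,260) with its dash at (449,270). The blue cam is at (203,22), the yellow at (560,15) and a purple decoy at (360,38).

```bash
cat > seg.py <<'E'
from h import *
def hsv(im): return cv2.cvtColor(im,cv2.COLOR_RGB2HSV).astype(int)
MASK={'yellow':lambda h:(h[...,0]>20)&(h[...,0]<34)&(h[...,1]>130)&(h[...,2]>90),
'blue':lambda h:(h[...,0]>98)&(h[...,0]<118)&(h[...,1]>130)&(h[...,2]>60),
'grey':lambda h:(h[...,1]<40)&(h[...,2]>140)}
def blobs(im,name,amin=60):
    m=MASK[name](hsv(im)).astype(np.uint8); n,l,s,c=cv2.connectedComponentsWithStats(m,connectivity=4)
    return [(s[i],c[i],l==i) for i in range(1,n) if s[i,4]>amin]
def rect(p,mask,z):
    cs,_=cv2.findContours(mask.astype(np.uint8),cv2.RETR_EXTERNAL,cv2.CHAIN_APPROX_NONE); q=max(cs,key=len)[:,0]
    W=np.array([onz(p,u,v,z)[:2] for u,v in q]); (c,sz,a)=cv2.minAreaRect((W*1e3).astype(np.float32)); return np.array(c)/1e3,np.array(sz).round(1),a
E
python3 - <<'E'
from seg import *
im,p=load('w20')
for n in ['yellow','blue','grey']:
    for s,c,m in blobs(im,n,60):
        if s[1]<230 and s[4]<4000: print(n,s,c.round(1),onz(p,*c,.028).round(4), rect(p,m,.074 if n=='grey' else .046))
for nm,u,v,z in [('oldhub',434,260,.074),('olddash',449,270,.074),('ycollar',214,238,.028),('ytip',208,241,.053),('ystripe',170,219,.025),('ball',672,295,.12),('blue',203,22,.046),('yel',558,18,.046),('deck1',110,136,.025),('deck2',679,169,.025)]: print(nm,onz(p,u/1.5,v/1.5,z).round(4))
E
```

```text
yellow [348   0  29  33 293] [360.3  20.9] [0.4608 0.0191 0.028 ] (array([0.46378317, 0.01300942]), array([34.2, 20.3]), 37.97809982299805)
yellow [371   0  18  21 199] [379.6   7. ] [0.4468 0.0392 0.028 ] (array([0.45420438, 0.03216535]), array([18.9, 17.9]), 0.8348839282989502)
blue [   0    0   25   97 1879] [ 9.6 51.9] [ 0.4925 -0.3829  0.028 ] (array([ 0.49371176, -0.36579681]), array([ 27.6, 101.5]), 76.56441497802734)
blue [106   0  48  33 864] [131.3  13.3] [ 0.4541 -0.2359  0.028 ] (array([ 0.45461044, -0.23037614]), array([41.7, 30.8]), 42.18463134765625)
grey [111   0  54  44 954] [144.9  24.6] [ 0.4655 -0.2217  0.028 ] (array([ 0.47365942, -0.21004433]), array([35.9, 51.8]), 18.728437423706055)
grey [ 330    0   60   44 1027] [352.7  22.7] [0.4627 0.0108 0.028 ] (array([4.71941467e-01, 2.83882141e-04]), array([60.9, 35.7]), 72.1215591430664)
grey [225  11   7  14  78] [227.7  17.7] [ 0.4587 -0.1287  0.028 ] (array([ 0.46884061, -0.12495921]), array([11.5,  5.6]), 5.289381504058838)
grey [81 97 10 11 78] [ 85.1 102.2] [ 0.5492 -0.3028  0.028 ] (array([ 0.54835895, -0.27716
[... 938 characters left out ...]
5.3 200.3] [0.6727 0.1019 0.028 ] (array([0.65599347, 0.08164701]), array([53.3, 65.8]), 86.99967956542969)
grey [464 187  30  25 272] [477.8 199.6] [0.6714 0.1999 0.028 ] (array([0.65440564, 0.16240517]), array([38.6, 15.5]), 59.25998306274414)
grey [ 92 199  10  10  65] [ 96.1 203.7] [ 0.6793 -0.3097  0.028 ] (array([ 0.66255914, -0.28317068]), array([11.2,  9.9]), 69.9954833984375)
oldhub [ 0.625  -0.0591  0.074 ]
olddash [ 0.6327 -0.0474  0.074 ]
ycollar [ 0.6182 -0.2403  0.028 ]
ytip [ 0.6155 -0.2358  0.053 ]
ystripe [ 0.6026 -0.2771  0.025 ]
ball [0.6365 0.0956 0.12  ]
blue [ 0.4596 -0.225   0.046 ]
yel [0.4561 0.0251 0.046 ]
deck1 [ 0.5359 -0.3167  0.025 ]
deck2 [0.5595 0.1449 0.025 ]
```

```bash
python3 - <<'E'
from h import *
to(.626,-.058,.16,56)
E
```

```text
row {'x': -0.0075, 'y': 0.0398, 'z': 0.0737, 'ax': -0.0022, 'ay': -0.0045, 'az': 0.5965} | q7 1.66 t 23.25
```

```bash
python3 -m jog '[{"x":-0.0075,"y":0.04,"z":0.04,"ax":-0.002,"ay":-0.004,"az":0.15},{"x":-0.0075,"y":0.04,"z":0.074,"ax":-0.002,"ay":-0.004,"az":0.3},{"x":-0.0075,"y":0.04,"z":0.074,"ax":-0.002,"ay":-0.004,"az":0.45},{"x":-0.0075,"y":0.04,"z":0.074,"ax":-0.002,"ay":-0.004,"az":0.5965},{"x":-0.0075,"y":0.04,"z":0.074,"ax":-0.002,"ay":-0.004,"az":0.5965},{"x":-0.0075,"y":0.04,"z":0.074,"ax":-0.002,"ay":-0.004,"az":0.5965}]' 1 60
python3 - <<'E'
from seg import *
im,p=snap('wrist','w21'); print(proj(p,[.626,-.058,.074]), get_obs()['eef_pos'])
h=hsv(im); 
for r in range(100,260,8): print(r,' '.join('%3d'%h[r,c,2] for c in range(195,325,6)))
E
```

```text
t: 23.85
eef_pos: [0.6263, -0.0588, 0.1605]
tool_rot: [0.0, 0.291, 0.957, -0.0]
contact_force: [0.1, -0.3, 0.9]
gripper_width: 1.003
grasp_force: 0.0
[254.52200551 185.87471871] [ 0.62636531 -0.05920259  0.1605918 ]
100 160 154 122 121 137 153 160 170 173 171 170 169 168 170 171 169 169 170 169 169 169 169
108 155 152 119  91  91 148 164 160 171 172 169 171 172 170 168 169 169 172 169 169 171 171
116 172  91  94  97  94  93 174 161 160 171 171 171 172 170 169 169 170 168 172 170 167 168
124 123  97  97 102  94  92  93 160 161 158 169 171 172 170 168 173 170 172 170 170 169 170
132 122 118 118 117 100  96 114 122 178 178 175 186 178 171 171 171 174 187 184 185 169 172
140 121 117 120 119 116 116 117 117 125 176 179 174 187 189 187 186 187 188 185 186 186 185
148 120 118 119 118 115 117 115  96  80  89 108  98 156 182 188 188 184 188 189 183 187 191
156 121 120 119 120 120 117  80  91  73  73 124 130 132 132 157 172 186 188 187 188 188 187
164 119 117 120 122 116 113  94  85  81  90  91 104 119 163 177 147 136 180 175 176 184 186
172 117 119 119 115 119  98  95  91 104 121 126 127 187 
[... 255 characters left out ...]
  93  89  92 110 126 102 131 171 187 188 133 187 185 188
204 150 118 116 121 117 116 116 118 126 127 123 119 128 130 131 130 130 133 134 131 146 132
212 222 106 121 117 115 114 119 125 130 130 129 130 130 132 132 132 131 131 132 129 131 133
220 228 117 127 117 114 118 129 128 131 131 134 126 130 131 129 131 133 133 131 129 164 169
228 248 178 128 132 131 131 129 130 130 130 129 129 129 130 130 131 131 126 178 220 226 223
236 188 187 187 156 130 132 127 129 130 128 130 131 130 133 128 165 176 164 152 148 207 207
244 186 183 187 183 130 128 128 128 130 128 130 131 126 174 175 151 151 148 131 117  92  85
252 183 183 185 184 183 129 129 127 130 128 171 174 164 152 150 141 123  85  84  84  85 130
```

```bash
python3 - <<'E'
from seg import *
im,p=load('w21'); h=hsv(im)
for r in range(140,232,3):
    print(r,''.join(('#' if h[r,c,2]>200 else '+' if h[r,c,2]>140 else 'o' if h[r,c,2]>110 else '.' ) if h[r,c,1]<60 else ' ' for c in range(200,310,2)))
E
```

```text
140                                                        
143                                                        
146                                                        
149                     .....o++ooo..                      
152                   ........o++++ooo..                   
155                 ...........oooooo+oooo                 
158                .............o+o++oo+++....o            
161               ...............oooooo+++++++++o          
164              .....................oo++++++++++o        
167              ....................oo+++++++++++++       
170             ..................o+++++++++++++++++       
173             ........oooooooooooo++++++++++++++++       
176             ....oooooooooo++oooo++++++++++++++++       
179             .....ooo..o++++++ooo+++++++++++++++        
182             .....ooo..o++++++oo+###+o+++++++++         
185             .....ooo..o++++++oo+##++..o++++++          
188              .....ooo..o+++++oo+###o...o+              
191              .....ooo....ooo..oo###+....o              
194               ....ooo..........oooooo..o               
197                o...oo..........oooooo.                 
200                  ..ooo.....oooooooooo                  
203                    ooooooooooooooooo                   
206                    oooooooooooo                        
209 .                                                      
212                                                        
215                                                        
218                                                        
221                                                        
224 o                                                   o  
227                                                  o     
230                                               oo
```

```bash
python3 - <<'E'
from seg import *
im,p=load('w21'); h=hsv(im)
m=((h[...,1]<60)&(h[...,2]>112)&(h[...,2]<140)|((h[...,2]>205)&(h[...,1]<60))).astype(np.uint8)
m[:170]=0
n,l,s,c=cv2.connectedComponentsWithStats(m,connectivity=4)
i=l[188,242]; 
for j in range(238,248): 
    if l[188,j]: i=l[188,j]
print(s[i],c[i]); r=rect(p,l==i,.074); print(r)
d=(h[...,2]>205)&(h[...,1]<60); d[:175]=0; d[200:]=0; d[:,:250]=0; d[:,285:]=0; v,u=np.where(d); X=onz(p,u.mean(),v.mean(),.074); print(X,np.degrees(np.arctan2(*(X[:2]-r[0])[::-1])))
E
```

```text
[246 188   1   1   1] [246. 188.]
(array([ 0.62343365, -0.065396  ]), array([0., 0.]), 0.0)
[ 0.6314225  -0.04917536  0.074     ] 63.77923102552655
```

```bash
python3 - <<'E'
from seg import *
im,p=load('w21'); X=onz(p,256,188,.074); print(X); to(X[0],X[1],.044,66)
E
```

```text
[ 0.62837083 -0.05800657  0.074     ]
row {'x': -0.0009, 'y': 0.0021, 'z': 0.1166, 'ax': -0.0003, 'ay': 0.0011, 'az': -0.1726} | q7 1.06 t 23.9
```

```bash
python3 -m jog '[{"x":-0.001,"y":0.002,"z":0.04,"ax":0,"ay":0,"az":-0.1},{"x":-0.001,"y":0.002,"z":0.075,"ax":0,"ay":0,"az":-0.173},{"x":-0.001,"y":0.002,"z":0.1,"ax":0,"ay":0,"az":-0.173},{"x":-0.001,"y":0.002,"z":0.115,"ax":0,"ay":0,"az":-0.173},{"x":-0.001,"y":0.002,"z":0.116,"ax":0,"ay":0,"az":-0.173},{"x":-0.001,"y":0.002,"z":0.116,"ax":0,"ay":0,"az":-0.173}]' 1 60
python3 -m jog '[{"x":0,"y":0,"z":0,"ax":0,"ay":0,"az":0},{"x":0,"y":0,"z":0,"ax":0,"ay":0,"az":0},{"x":0,"y":0,"z":0,"ax":0,"ay":0,"az":0},{"x":0,"y":0,"z":0,"ax":0,"ay":0,"az":0},{"x":0,"y":0,"z":0,"ax":0,"ay":0,"az":0},{"x":0,"y":0,"z":0,"ax":0,"ay":0,"az":0},{"x":0,"y":0,"z":0,"ax":0,"ay":0,"az":0},{"x":0,"y":0,"z":0,"ax":0,"ay":0,"az":0},{"x":0,"y":0,"z":0,"ax":0,"ay":0,"az":0},{"x":0,"y":0,"z":0,"ax":0,"ay":0,"az":0}]' 0 60
python3 -c "
from h import *
o=get_obs();print(o['torque']); T=rot(o['tool_rot']); print(np.degrees(np.arctan2(T[1,1],T[0,1])))"
```

```text
t: 24.5
eef_pos: [0.6289, -0.0592, 0.0453]
tool_rot: [0.001, 0.21, 0.978, -0.0]
contact_force: [0.2, 0.1, -0.4]
gripper_width: 0.997
grasp_force: 0.0
t: 25.5
eef_pos: [0.6285, -0.0602, 0.0456]
tool_rot: [0.001, 0.21, 0.978, -0.001]
contact_force: [-1.1, -2.1, 6.4]
gripper_width: 0.338
grasp_force: 58.8
[-0.31811003  0.43202675 -0.02052545]
65.70650149659583
```

```bash
python3 -m jog '[{"x":0,"y":0,"z":-0.01,"ax":0,"ay":0,"az":0},{"x":0,"y":0,"z":-0.02,"ax":0,"ay":0,"az":0},{"x":0,"y":0,"z":-0.03,"ax":0,"ay":0,"az":0},{"x":0,"y":0,"z":-0.045,"ax":0,"ay":0,"az":0},{"x":0,"y":0,"z":-0.07,"ax":0,"ay":0,"az":0},{"x":0,"y":0,"z":-0.1,"ax":0,"ay":0,"az":0},{"x":0,"y":0,"z":-0.12,"ax":0,"ay":0,"az":0},{"x":0,"y":0,"z":-0.12,"ax":0,"ay":0,"az":0}]' 0 60
python3 - <<'E'
from seg import *
im,p=load('scene0')
for s,c,m in blobs(im,'blue',150): print(s,c.round(1),rect(p,m,.018))
o=get_obs(); print(o['gripper_width'],o['grasp_force'])
im,p=load('w20')
E
```

```text
t: 26.3
eef_pos: [0.6305, -0.0591, 0.1689]
tool_rot: [0.004, 0.21, 0.978, 0.0]
contact_force: [0.0, -0.3, -2.5]
gripper_width: 0.337
grasp_force: 59.4
[170  84  46  35 866] [192.8 101.2] (array([ 0.47335751, -0.44765604]), array([139.9, 129.9]), 85.16641998291016)
0.3373348566360691 59.44283637785702
```

```bash
python3 - <<'E'
from h import *
to(.474,-.449,.169,85)
E
```

```text
row {'x': -0.0174, 'y': -0.4198, 'z': -0.001, 'ax': 0.0011, 'ay': 0.0076, 'az': -0.336} | q7 1.21 t 26.3
```

```bash
python3 -m jog '[{"x":-0.001,"y":-0.03,"z":-0.001,"ax":0,"ay":0.002,"az":-0.03},{"x":-0.003,"y":-0.075,"z":-0.001,"ax":0,"ay":0.004,"az":-0.06},{"x":-0.005,"y":-0.12,"z":-0.001,"ax":0,"ay":0.007,"az":-0.1},{"x":-0.007,"y":-0.165,"z":-0.001,"ax":0,"ay":0.007,"az":-0.14},{"x":-0.009,"y":-0.21,"z":-0.001,"ax":0,"ay":0.007,"az":-0.18},{"x":-0.011,"y":-0.255,"z":-0.001,"ax":0,"ay":0.007,"az":-0.22},{"x":-0.013,"y":-0.3,"z":-0.001,"ax":0,"ay":0.007,"az":-0.26},{"x":-0.015,"y":-0.345,"z":-0.001,"ax":0,"ay":0.007,"az":-0.3},{"x":-0.017,"y":-0.385,"z":-0.001,"ax":0,"ay":0.007,"az":-0.336},{"x":-0.017,"y":-0.41,"z":-0.001,"ax":0,"ay":0.007,"az":-0.336},{"x":-0.017,"y":-0.42,"z":-0.001,"ax":0,"ay":0.007,"az":-0.336},{"x":-0.017,"y":-0.42,"z":-0.001,"ax":0,"ay":0.007,"az":-0.336}]' 0 60
python3 - <<'E'
from seg import *
im,p=snap('wrist','w22')
for s,c,m in blobs(im,'blue',300): print(s,c.round(1),rect(p,m,.02),rect(p,m,.005))
to(.474,-.449,.026,85); o=get_obs(); print(o['gripper_width'],o['grasp_force'])
E
```

```text
t: 27.5
eef_pos: [0.4699, -0.4496, 0.1651]
tool_rot: [-0.004, 0.045, 0.999, 0.0]
contact_force: [0.4, 0.4, -1.9]
gripper_width: 0.338
grasp_force: 59.5
[ 190  112  124  115 6961] [252.3 156.3] (array([ 0.47077527, -0.45315057]), array([126.9, 125.9]), 84.92932891845703) (array([ 0.47447275, -0.45367072]), array([133. , 131.9]), 84.9293441772461)
[ 435  115   60   46 1571] [464.1 137. ] (array([ 0.45222644, -0.2271188 ]), array([49.8, 43.4]), 41.854854583740234) (array([ 0.45503732, -0.21683588]), array([52.1, 45.5]), 41.85487365722656)
row {'x': -0.0037, 'y': -0.0012, 'z': 0.1392, 'ax': 0.0016, 'ay': -0.0067, 'az': 0.0001} | q7 2.22 t 27.55
0.3376831475435998 59.49799708050705
```

```bash
python3 -m jog '[{"x":-0.002,"y":-0.004,"z":0.04,"ax":0,"ay":-0.006,"az":0},{"x":-0.002,"y":-0.004,"z":0.08,"ax":0,"ay":-0.006,"az":0},{"x":-0.002,"y":-0.004,"z":0.11,"ax":0,"ay":-0.006,"az":0},{"x":-0.002,"y":-0.004,"z":0.128,"ax":0,"ay":-0.006,"az":0},{"x":-0.002,"y":-0.004,"z":0.136,"ax":0,"ay":-0.006,"az":0},{"x":-0.002,"y":-0.004,"z":0.141,"ax":0,"ay":-0.006,"az":0},{"x":-0.002,"y":-0.004,"z":0.141,"ax":0,"ay":-0.006,"az":0}]' 0 60
python3 -m jog '[{"x":0,"y":0,"z":0,"ax":0,"ay":0,"az":0},{"x":0,"y":0,"z":0,"ax":0,"ay":0,"az":0},{"x":0,"y":0,"z":0,"ax":0,"ay":0,"az":0},{"x":0,"y":0,"z":0,"ax":0,"ay":0,"az":0},{"x":0,"y":0,"z":0,"ax":0,"ay":0,"az":0},{"x":0,"y":0,"z":-0.04,"ax":0,"ay":0,"az":0},{"x":0,"y":0,"z":-0.08,"ax":0,"ay":0,"az":0},{"x":0,"y":0,"z":-0.12,"ax":0,"ay":0,"az":0},{"x":0,"y":0,"z":-0.14,"ax":0,"ay":0,"az":0},{"x":0,"y":0,"z":-0.14,"ax":0,"ay":0,"az":0}]' 0.9 60
python3 - <<'E'
from seg import *
im,p=snap('wrist','w23')
for s,c,m in blobs(im,'blue',300): print(s,c.round(1),rect(p,m,.02))
h=hsv(im)
for r in range(100,215,6): print(r,''.join('B' if 98<h[r,c,0]<118 and h[r,c,1]>130 else ('+' if h[r,c,2]>120 else '.') if h[r,c,1]<70 else ' ' for c in range(175,335,3)))
to(.455,-.228,.165,90)
E
```

```text
t: 28.25
eef_pos: [0.4729, -0.4522, 0.0251]
tool_rot: [0.0, 0.043, 0.999, 0.0]
contact_force: [0.1, -0.0, -1.2]
gripper_width: 0.336
grasp_force: 59.6
t: 29.25
eef_pos: [0.4736, -0.4548, 0.169]
tool_rot: [0.003, 0.044, 0.999, -0.002]
contact_force: [-0.0, -0.7, 0.2]
gripper_width: 0.901
grasp_force: 0.0
[ 427   87   61   46 1637] [457.1 109.2] (array([ 0.42820444, -0.24252533]), array([46.9, 44.3]), 41.88459014892578)
[ 196  105  123  116 9808] [256.7 163.5] (array([ 0.47050177, -0.45327716]), array([126.4, 127. ]), 84.59404754638672)
100                                                       
106        BBBBBBBBBBBBBB BBBBBBBBBBBBBBBBBBBBBBBBBB.     
112        BBBB   B     B B BBB   BBB   B BBBBBBBBBB      
118        BBBB          BBBBBBBB B    B   BBBBBBBBB.     
124        BBBBBBBB       BBBBBBB B BBBBBBBBBBBBBBBB.     
130         BBBBBBBBBB BB BBBBBBBBBBBBBBBBBBBBBBBBBB      
136         BBBBBBBBBBBB   BBBBBBBBBBBBBBBBBBBBBBBBB      
142        +BBBBBBBBBBBBBB +++++++++ BBBBBBBBBBBBBBB      
148        +BBBBBBBBBBBB ++++++++++....BBBBBBBBBBBB       
154        +BBBBBBBBBBB+++................BBBBBBBBB       
160        +BBBBBBBBBB ++++++++++...........BBBBBBB+      
166         BBBBBBBBBB +++++ BBBB........... BBBBBB.      
172         BBBBBBBBBB +++++..BBB.+++.......BBBBBBB+      
178         BBBBBBBBBBB +.++......+++...+ BBBBBBBBB       
184         BBBBBBBBBBBBB............. BBBBBBBBBBBB       
190          BBBBBBBBBBBBB +.......  BBBBBBBBBBBBBB       
196          BBBBBBBBBBBBBBBBBBBBBBBBBBBBBBBBBBBBB        
202         +BBBBBBBBBBBBBBBBBBBBBBBBBBBBBBBBBBBBB+       
208         +BBBBBBBBBBBBBBBBBBBBBBBBBBBBBBBBBBBBB        
214 ...     +BBBBBBBBBBBBBBBBBBBBBBBBBBBBBBBBBBBBB        
row {'x': 0.0372, 'y': 0.2234, 'z': 0.0011, 'ax': -0.0017, 'ay': 0.0026, 'az': -0.0875} | q7 2.23 t 29.3
```

The old cam lies in the tray. The blue cam seems to have been knocked about 25 mm aside, so I go above it and measure again.

```bash
python3 - <<'E'
from h import *
to(.437,-.235,.165,42)
E
```

```text
row {'x': 0.0546, 'y': 0.2148, 'z': 0.001, 'ax': -0.0005, 'ay': 0.0031, 'az': 0.7503} | q7 2.23 t 29.3
```

```bash
python3 -m jog '[{"x":0.01,"y":0.04,"z":0,"ax":0,"ay":0.003,"az":0.15},{"x":0.02,"y":0.08,"z":0,"ax":0,"ay":0.003,"az":0.3},{"x":0.03,"y":0.12,"z":0,"ax":0,"ay":0.003,"az":0.45},{"x":0.045,"y":0.17,"z":0,"ax":0,"ay":0.003,"az":0.6},{"x":0.055,"y":0.215,"z":0,"ax":0,"ay":0.003,"az":0.75},{"x":0.055,"y":0.215,"z":0,"ax":0,"ay":0.003,"az":0.75},{"x":0.055,"y":0.215,"z":0,"ax":0,"ay":0.003,"az":0.75},{"x":0.055,"y":0.215,"z":0,"ax":0,"ay":0.003,"az":0.75}]' 1 60
cat > camloc.py <<'E'
from seg import *
import sys
f,col=sys.argv[1:3]; im,p=snap('wrist',f); e=get_obs()['eef_pos']
best=min(blobs(im,col,150),key=lambda b:np.hypot(b[1][0]-255,b[1][1]-180))
s,c,m=best; c0=np.array(c)
x0,y0,w,hh=s[:4]; print(s,c.round(1),'e',e.round(4))
h=hsv(im)
M=MASK[col](h)
for r in range(max(0,y0-14),y0+hh+14,2): print('%3d'%r,''.join('C' if M[r,q] else '#' if h[r,q,2]>205 and h[r,q,1]<60 else '+' if h[r,q,1]<60 and h[r,q,2]>120 else '.' if h[r,q,2]<100 else ' ' for q in range(x0-16,x0+w+16)))
print('x0',x0-16,'rect z.046',rect(p,m,.046))
E
python3 camloc.py w24 blue
```

```text
t: 30.1
eef_pos: [0.4356, -0.235, 0.1644]
tool_rot: [-0.002, 0.406, 0.914, -0.0]
contact_force: [-0.3, -0.5, 0.1]
gripper_width: 1.001
grasp_force: 0.0
[224 162  30  36 725] [239.1 179.4] e [ 0.4356 -0.2355  0.1645]
148                       +++++++++++++++++++++                   
150                   +++++++++++++++++++++++++++++               
152                +++++++++++++++++++++++++++++++++++            
154              +++++++++++++++++++++++++++++++++++++++          
156            +++++++++++++++++++++++++++++++++++++++++++        
158           +++++++++++++++++++++++++++++++++++++++++++++       
160          ++++++++++++++++++++++++++++++++++++++++++++++++     
162   +++####+++++++++ CCCCCCCCCCCCCCCCCCCCCCCCCC  +++++++++++    
164 ##########+++++++ CCCCCCCCCCCCCCCCCCCCCCCCCCC ++++++++++++    
166 ###########+++++ CCCCCCCCCCCCCCCCCCCCCCCCCCCC  ++++++++++++   
168 ############+++ CCCCCCCCCCCCCCCCCCCCCCCCCCCCCC+++++++++++++   
170 #############++ CCCCCCCCCCCCCCCCCCCCCCCCCCCCCC +++++++++++++  
172 #############++ CCCCCCCCCCC              CCCC ++++++++++++++  
174 #########
[... 653 characters left out ...]
   
194                + CCCCCCCCCCCCCCCCCCCCCCCCCCCCC ++++           
196                  CCCCCCCCCCCCCCCCCCCCCCCCCCCC +++             
198                              ++     +                         
200                            ++++++++++++                       
202                                                               
204                                                               
206                                                               
208                                                               
210                                                               
x0 208 rect z.046 (array([ 0.42544922, -0.24680585]), array([28.7, 36. ]), 42.15037155151367)
```

```bash
python3 - <<'E'
from h import *
im,p=load('w24'); X=onz(p,240,180.5,.046); print(X); to(X[0],X[1],.017,42)
E
```

```text
[ 0.42695433 -0.24638087  0.046     ]
row {'x': -0.0027, 'y': -0.0134, 'z': 0.1475, 'ax': -0.002, 'ay': -0.0029, 'az': -0.0002} | q7 1.19 t 30.15
```

```bash
python3 -m jog '[{"x":-0.003,"y":-0.0134,"z":0.03,"ax":-0.002,"ay":-0.003,"az":0},{"x":-0.003,"y":-0.0134,"z":0.07,"ax":-0.002,"ay":-0.003,"az":0},{"x":-0.003,"y":-0.0134,"z":0.11,"ax":-0.002,"ay":-0.003,"az":0},{"x":-0.003,"y":-0.0134,"z":0.135,"ax":-0.002,"ay":-0.003,"az":0},{"x":-0.003,"y":-0.0134,"z":0.147,"ax":-0.002,"ay":-0.003,"az":0},{"x":-0.003,"y":-0.0134,"z":0.147,"ax":-0.002,"ay":-0.003,"az":0}]' 1 60
python3 -m jog '[{"x":0,"y":0,"z":0,"ax":0,"ay":0,"az":0},{"x":0,"y":0,"z":0,"ax":0,"ay":0,"az":0},{"x":0,"y":0,"z":0,"ax":0,"ay":0,"az":0},{"x":0,"y":0,"z":0,"ax":0,"ay":0,"az":0},{"x":0,"y":0,"z":0,"ax":0,"ay":0,"az":0},{"x":0,"y":0,"z":0,"ax":0,"ay":0,"az":0},{"x":0,"y":0,"z":0,"ax":0,"ay":0,"az":0},{"x":0,"y":0,"z":0,"ax":0,"ay":0,"az":0}]' 0 80
python3 -c "
from h import *
o=get_obs(); to(o['eef_pos'][0],o['eef_pos'][1],.16,42); to(.55,-.058,.2,66+180-360)"
```

```text
t: 30.75
eef_pos: [0.4263, -0.2459, 0.0165]
tool_rot: [-0.001, 0.407, 0.913, 0.0]
contact_force: [0.5, 0.1, 0.2]
gripper_width: 1.0
grasp_force: 0.0
t: 31.55
eef_pos: [0.4287, -0.2456, 0.0187]
tool_rot: [0.002, 0.406, 0.914, 0.0]
contact_force: [1.3, -0.0, 7.0]
gripper_width: -0.0
grasp_force: 3.0
row {'x': -0.0003, 'y': 0.0003, 'z': -0.1413, 'ax': 0.002, 'ay': 0.0024, 'az': 0.0006} | q7 1.31 t 31.55
row {'x': 0.0577, 'y': 0.2161, 'z': -0.181, 'ax': 0.0015, 'ay': 0.0028, 'az': -0.4183} | q7 1.31 t 31.55
```

```bash
python3 -m jog '[{"x":0,"y":0,"z":-0.04,"ax":0,"ay":0,"az":0},{"x":0,"y":0,"z":-0.08,"ax":0,"ay":0,"az":0},{"x":0,"y":0,"z":-0.12,"ax":0,"ay":0,"az":0},{"x":0,"y":0,"z":-0.14,"ax":0,"ay":0,"az":0},{"x":0,"y":0,"z":-0.14,"ax":0,"ay":0,"az":0},{"x":0,"y":0,"z":-0.14,"ax":0,"ay":0,"az":0}]' 1 80
python3 - <<'E'
from seg import *
im,p=snap('wrist','w25')
for s,c,m in blobs(im,'blue',100): print(s,c.round(1),rect(p,m,.046))
cv2.imwrite('pics/c25.png',im[:,:,::-1]); print(get_obs()['eef_pos'], proj(p,[.427,-.2464,.046]))
E
tail -1 /dev/null; python3 - <<'E'
from seg import *
a,p=snap('scene','s25')
for s,c,m in blobs(a,'blue',20): print(s,c.round(1),onz(p,*c,.04).round(3))
a,p=snap('side','d25')
for s,c,m in blobs(a,'blue',20): print(s,c.round(1),onz(p,*c,.04).round(3))
E
```

```text
t: 32.15
eef_pos: [0.4271, -0.2448, 0.1576]
tool_rot: [0.0, 0.406, 0.914, 0.001]
contact_force: [0.3, 0.4, 0.0]
gripper_width: 0.993
grasp_force: 0.0
[495 155  17  36 385] [503.1 173.7] (array([ 0.60444214, -0.07747569]), array([15.7, 37. ]), 56.988677978515625)
[237 161  31  37 755] [253.1 179. ] (array([ 0.42582382, -0.24575966]), array([28.9, 36.4]), 42.81501770019531)
[ 168  246   74  113 3506] [200.2 306.5] (array([ 0.48721585, -0.39330121]), array([ 81. , 151.5]), 37.767608642578125)
[ 0.42654826 -0.24454594  0.15689172] [252.53142178 180.6317892 ]
[170  84  46  34 599] [192.9 101.9] [ 0.486 -0.421  0.04 ]
[228 122  11   7  41] [233.6 125.6] [ 0.428 -0.247  0.04 ]
[204 191  14  16  85] [211.2 197.7] [ 0.633 -0.046  0.04 ]
[63  0 12 13 87] [68.3  5.1] [0.215 1.445 0.04 ]
[256   0  23  17 314] [267.4   7. ] [1.045 1.012 0.04 ]
[286   0  20  10 150] [294.4   3.7] [1.17  0.982 0.04 ]
[211   5  39  11 116] [231.  10.] [0.884 1.063 0.04 ]
[291 209  14  11  83] [297.4 214.8] [ 0.615 -0.075  0.04 ]
[256 289  15  17 129] [263.4 296.5] [ 0.424 -0.253  0.04 ]
[ 284  335   72   49 1726] [318.5 361. ] [ 0.47  -0.439  0.04 ]
```

```bash
python3 -m jog '[{"x":0,"y":0,"z":0.04,"ax":0,"ay":0,"az":0},{"x":0,"y":0,"z":0.08,"ax":0,"ay":0,"az":0},{"x":0,"y":0,"z":0.12,"ax":0,"ay":0,"az":0},{"x":0,"y":0,"z":0.135,"ax":0,"ay":0,"az":0},{"x":0,"y":0,"z":0.14,"ax":0,"ay":0,"az":0},{"x":0,"y":0,"z":0.14,"ax":0,"ay":0,"az":0}]' 1 60
for i in 1 2 3; do python3 -m jog '[{"x":0,"y":0,"z":0,"ax":0,"ay":0,"az":0},{"x":0,"y":0,"z":0,"ax":0,"ay":0,"az":0},{"x":0,"y":0,"z":0,"ax":0,"ay":0,"az":0}]' 0 60; done
python3 - <<'E'
from seg import *
im,p=snap('wrist','w26')
for s,c,m in blobs(im,'blue',100): print(s,c.round(1))
cv2.imwrite('pics/c26.png',im[:,:,::-1])
E
```

```text
t: 32.9
eef_pos: [0.4266, -0.2448, 0.0169]
tool_rot: [-0.001, 0.407, 0.914, 0.0]
contact_force: [0.7, 0.7, 0.7]
gripper_width: 1.002
grasp_force: 0.0
t: 33.2
eef_pos: [0.4282, -0.2453, 0.0188]
tool_rot: [0.001, 0.407, 0.914, 0.001]
contact_force: [-0.7, -0.4, -0.4]
gripper_width: 0.515
grasp_force: 0.0
t: 33.5
eef_pos: [0.429, -0.2461, 0.0194]
tool_rot: [0.002, 0.407, 0.914, 0.0]
contact_force: [-0.3, 0.3, -0.3]
gripper_width: 0.005
grasp_force: 0.0
t: 33.8
eef_pos: [0.4286, -0.2457, 0.0187]
tool_rot: [0.001, 0.407, 0.914, 0.0]
contact_force: [-0.3, -1.6, 7.5]
gripper_width: 0.001
grasp_force: 3.1
[ 221  206   59   42 1863] [249.7 223.2]
```

View pics/c26.png

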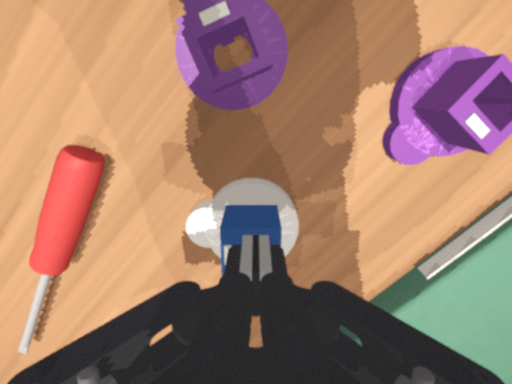

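The picture shows the shut fingers resting on top of the blue hub at about (255,245), so the tips sit some 27 mm higher than I assumed. I'll open and go deeper.

```bash
python3 -m jog '[{"x":0,"y":0,"z":-0.01,"ax":0,"ay":0,"az":0},{"x":0,"y":0,"z":-0.01,"ax":0,"ay":0,"az":0},{"x":0,"y":0,"z":-0.01,"ax":0,"ay":0,"az":0},{"x":0,"y":0,"z":-0.01,"ax":0,"ay":0,"az":0},{"x":0,"y":0,"z":-0.01,"ax":0,"ay":0,"az":0},{"x":0,"y":0,"z":-0.01,"ax":0,"ay":0,"az":0}]' 1 60
python3 - <<'E'
from h import *
o=get_obs(); e=o['eef_pos']; T=rot(o['tool_rot']); p=camera_params('wrist')
print(e, T.T@(np.array(p['origin'])-e)); to(.427,-.2455,.016,42)
E
python3 -m jog '[{"x":0,"y":0,"z":0.008,"ax":0,"ay":0,"az":0},{"x":0,"y":0,"z":0.014,"ax":0,"ay":0,"az":0},{"x":0,"y":0,"z":0.018,"ax":0,"ay":0,"az":0},{"x":0,"y":0,"z":0.022,"ax":0,"ay":0,"az":0},{"x":0,"y":0,"z":0.024,"ax":0,"ay":0,"az":0},{"x":0,"y":0,"z":0.024,"ax":0,"ay":0,"az":0}]' 1 60
```

```text
t: 34.45
eef_pos: [0.4272, -0.2449, 0.0276]
tool_rot: [-0.0, 0.407, 0.914, 0.0]
contact_force: [0.7, -0.3, 0.6]
gripper_width: 0.993
grasp_force: 0.0
[ 0.42723811 -0.24493663  0.0276182 ] [ 0.07884056  0.00129724 -0.16813989]
row {'x': -0.0003, 'y': -0.0006, 'z': 0.0116, 'ax': 0.0006, 'ay': -0.0005, 'az': 0.0005} | q7 1.32 t 34.45
t: 35.05
eef_pos: [0.4273, -0.245, 0.0035]
tool_rot: [-0.0, 0.407, 0.914, 0.0]
contact_force: [-0.3, -0.2, -0.7]
gripper_width: 0.997
grasp_force: 0.0
```

```bash
for i in 1 2; do python3 -m jog '[{"x":0,"y":0,"z":0,"ax":0,"ay":0,"az":0},{"x":0,"y":0,"z":0,"ax":0,"ay":0,"az":0},{"x":0,"y":0,"z":0,"ax":0,"ay":0,"az":0},{"x":0,"y":0,"z":0,"ax":0,"ay":0,"az":0}]' 0 60; done
```

```text
t: 35.45
eef_pos: [0.4277, -0.2452, 0.0043]
tool_rot: [0.0, 0.407, 0.914, 0.0]
contact_force: [1.3, -1.0, 0.8]
gripper_width: 0.356
grasp_force: 59.8
t: 35.85
eef_pos: [0.4277, -0.2452, 0.0043]
tool_rot: [0.001, 0.407, 0.914, 0.0]
contact_force: [-0.8, 0.8, 5.2]
gripper_width: 0.359
grasp_force: 60.4
```

```bash
python3 -m jog '[{"x":0,"y":0,"z":-0.02,"ax":0,"ay":0,"az":0},{"x":0,"y":0,"z":-0.06,"ax":0,"ay":0,"az":0},{"x":0,"y":0,"z":-0.1,"ax":0,"ay":0,"az":0.1},{"x":0,"y":0,"z":-0.14,"ax":0,"ay":0,"az":0.24},{"x":0,"y":0,"z":-0.14,"ax":0,"ay":0,"az":0.38},{"x":0,"y":0,"z":-0.14,"ax":0,"ay":0,"az":0.52},{"x":0,"y":0,"z":-0.14,"ax":0,"ay":0,"az":0.66},{"x":0,"y":0,"z":-0.14,"ax":0,"ay":0,"az":0.8},{"x":0,"y":0,"z":-0.14,"ax":0,"ay":0,"az":0.94},{"x":0,"y":0,"z":-0.14,"ax":0,"ay":0,"az":1.08},{"x":0,"y":0,"z":-0.14,"ax":0,"ay":0,"az":1.22},{"x":0,"y":0,"z":-0.14,"ax":0,"ay":0,"az":1.3}]' 0 60
python3 - <<'E'
from h import *
o=get_obs(); print(o['q'].round(2)); to(.583,-.039,.145)
T=rot(o['tool_rot']); print(np.degrees(np.arctan2(T[1,1],T[0,1])))
E
```

```text
t: 37.05
eef_pos: [0.427, -0.2448, 0.1435]
tool_rot: [-0.0, 0.878, 0.479, 0.0]
contact_force: [0.6, -0.3, -1.2]
gripper_width: 0.359
grasp_force: 60.0
[-0.1   0.28  0.59  2.08 -0.21  0.84  0.04]
row {'x': 0.2575, 'y': 0.02, 'z': -0.0013, 'ax': -0.0006, 'ay': -0.0007, 'az': -0.0} | q7 0.04 t 37.05
-32.737539814220185
```

```bash
python3 -m jog '[{"x":0.02,"y":0.002,"z":0,"ax":0,"ay":0,"az":0.14},{"x":0.05,"y":0.004,"z":0,"ax":0,"ay":0,"az":0.28},{"x":0.08,"y":0.006,"z":0,"ax":0,"ay":0,"az":0.42},{"x":0.11,"y":0.01,"z":0,"ax":0,"ay":0,"az":0.56},{"x":0.14,"y":0.012,"z":0,"ax":0,"ay":0,"az":0.7},{"x":0.17,"y":0.014,"z":0,"ax":0,"ay":0,"az":0.84},{"x":0.2,"y":0.016,"z":0,"ax":0,"ay":0,"az":0.98},{"x":0.23,"y":0.018,"z":0,"ax":0,"ay":0,"az":1.12},{"x":0.25,"y":0.02,"z":0,"ax":0,"ay":0,"az":1.26},{"x":0.2575,"y":0.02,"z":0,"ax":0,"ay":0,"az":1.4},{"x":0.2575,"y":0.02,"z":0,"ax":0,"ay":0,"az":1.418},{"x":0.2575,"y":0.02,"z":0,"ax":0,"ay":0,"az":1.418}]' 0 60
cat > shaft.py <<'E'
from seg import *
import sys
f,col=sys.argv[1:3]; x,y=map(float,sys.argv[3:5]); im,p=snap('wrist',f); h=hsv(im); M=MASK[col](h)
u,v=proj(p,[x,y,.028]); print('exp',u,v,'tip',proj(p,[x,y,.056])); u,v=int(u),int(v); print(get_obs()['eef_pos'])
for r in range(v-44,v+44,2): print('%3d'%r,''.join('C' if M[r,q] else '#' if h[r,q,2]>180 and h[r,q,1]<60 else '+' if h[r,q,1]<60 and h[r,q,2]>120 else '.' if h[r,q,1]<60 else ' ' for q in range(u-64,u+64,1)))
print('x0',u-64)
E
python3 shaft.py w27 blue .6284 -.0593
```

```text
t: 38.25
eef_pos: [0.5817, -0.0389, 0.1436]
tool_rot: [0.0, 0.979, -0.204, -0.0]
contact_force: [-0.3, -0.0, -0.5]
gripper_width: 0.356
grasp_force: 60.0
exp 256.35079518842934 126.98969757472494 tip [256.46289729 130.51156577]
[ 0.58166516 -0.03941381  0.14385019]
 82                                                                                                                                 
 84                                                                                                                                 
 86                                                                                                                                 
 88                                                                                                                                 
 90                                                                                                                                 
 92                                                                                                                                 
 94                                 
[... 4324 characters left out ...]
                            
160                                                                                                                                 
162                                                                                                                                 
164                                                                                                                                 
166                                                                                                                                 
168                                                                                                                                 
x0 192
```

```bash
python3 -c "
from h import *
to(.6277,-.0601,.075); to(.6277,-.0601,.032)"
```

```text
row {'x': 0.0505, 'y': 0.0005, 'z': 0.0688, 'ax': -0.0001, 'ay': 0.0002, 'az': 0.0} | q7 -1.58 t 38.3
row {'x': 0.0505, 'y': 0.0005, 'z': 0.1118, 'ax': -0.0001, 'ay': 0.0002, 'az': 0.0} | q7 -1.58 t 38.3
```

```bash
python3 -m jog '[{"x":0.02,"y":0.0005,"z":0,"ax":0,"ay":0,"az":0},{"x":0.04,"y":0.0005,"z":0,"ax":0,"ay":0,"az":0},{"x":0.0505,"y":0.0005,"z":0.02,"ax":0,"ay":0,"az":0},{"x":0.0505,"y":0.0005,"z":0.05,"ax":0,"ay":0,"az":0},{"x":0.0505,"y":0.0005,"z":0.069,"ax":0,"ay":0,"az":0},{"x":0.0505,"y":0.0005,"z":0.069,"ax":0,"ay":0,"az":0},{"x":0.0505,"y":0.0005,"z":0.069,"ax":0,"ay":0,"az":0}]' 0 60
python3 -c "
from h import *
to(.6277,-.0601,.032)"
```

```text
t: 39.0
eef_pos: [0.6283, -0.0603, 0.0756]
tool_rot: [-0.0, 0.979, -0.205, 0.0]
contact_force: [-0.5, 0.1, -2.2]
gripper_width: 0.359
grasp_force: 59.9
row {'x': -0.0006, 'y': 0.0001, 'z': 0.0436, 'ax': -0.0008, 'ay': -0.0004, 'az': -0.0} | q7 -1.49 t 39.0
```

```bash
python3 -m jog '[{"x":-0.0003,"y":0,"z":0.008,"ax":0,"ay":0,"az":0},{"x":-0.0003,"y":0,"z":0.014,"ax":0,"ay":0,"az":0},{"x":-0.0003,"y":0,"z":0.018,"ax":0,"ay":0,"az":0},{"x":-0.0003,"y":0,"z":0.022,"ax":0,"ay":0,"az":0},{"x":-0.0003,"y":0,"z":0.025,"ax":0,"ay":0,"az":0},{"x":-0.0003,"y":0,"z":0.025,"ax":0,"ay":0,"az":0}]' 0 60; python3 -c "
from h import *
print(get_obs()['torque'])"
```

```text
t: 39.6
eef_pos: [0.6288, -0.0614, 0.0502]
tool_rot: [0.001, 0.979, -0.206, 0.001]
contact_force: [1.9, -5.6, -2.7]
gripper_width: 0.357
grasp_force: 60.1
[-1.4371301  -0.40609407 -0.01026184]
```

```bash
python3 -m jog '[{"x":0,"y":0.0012,"z":0,"ax":0,"ay":0,"az":0},{"x":0,"y":0.0012,"z":0.004,"ax":0,"ay":0,"az":0},{"x":0,"y":0.0012,"z":0.008,"ax":0,"ay":0,"az":0},{"x":0,"y":0.0012,"z":0.012,"ax":0,"ay":0,"az":0},{"x":0,"y":0.0012,"z":0.016,"ax":0,"ay":0,"az":0},{"x":0,"y":0.0012,"z":0.0185,"ax":0,"ay":0,"az":0},{"x":0,"y":0.0012,"z":0.0185,"ax":0,"ay":0,"az":0}]' 0 60; python3 -c "
from h import *
print(get_obs()['torque'])"
```

```text
t: 40.3
eef_pos: [0.6288, -0.0616, 0.0324]
tool_rot: [0.0, 0.979, -0.206, 0.001]
contact_force: [1.5, -5.2, 5.1]
gripper_width: 0.352
grasp_force: 60.9
[-1.23831652 -0.15830031  0.04159497]
```

```bash
python3 -m jog '[{"x":0,"y":0,"z":0.002,"ax":0,"ay":0,"az":0},{"x":0,"y":0,"z":0.003,"ax":0,"ay":0,"az":0},{"x":0,"y":0,"z":0.003,"ax":0,"ay":0,"az":0}]' 0 60
python3 -m jog '[{"x":0,"y":0,"z":0.001,"ax":0,"ay":0,"az":0},{"x":0,"y":0,"z":0,"ax":0,"ay":0,"az":0},{"x":0,"y":0,"z":0,"ax":0,"ay":0,"az":0},{"x":0,"y":0,"z":0,"ax":0,"ay":0,"az":0},{"x":0,"y":0,"z":0,"ax":0,"ay":0,"az":0},{"x":0,"y":0,"z":-0.04,"ax":0,"ay":0,"az":0},{"x":0,"y":0,"z":-0.08,"ax":0,"ay":0,"az":0},{"x":0,"y":0,"z":-0.12,"ax":0,"ay":0,"az":0},{"x":0,"y":0,"z":-0.13,"ax":0,"ay":0,"az":0},{"x":0,"y":0,"z":-0.13,"ax":0,"ay":0,"az":0}]' 0.9 60
python3 camloc.py w28 blue; python3 -c "
from h import *
to(.456,.03,.17)"
```

```text
t: 40.6
eef_pos: [0.629, -0.0617, 0.0322]
tool_rot: [-0.001, 0.979, -0.206, 0.001]
contact_force: [-8.1, -2.3, 30.8]
gripper_width: 0.355
grasp_force: 64.1
t: 41.6
eef_pos: [0.6289, -0.0604, 0.1602]
tool_rot: [-0.001, 0.979, -0.205, 0.002]
contact_force: [0.4, 0.7, -0.5]
gripper_width: 0.897
grasp_force: 0.0
[240 167  35  41 959] [257.7 186.7] e [ 0.6278 -0.06    0.1585]
153                   ++++++++++++++++++++++++++++++++                 
155              ++++++++++++++++++++++++++++++++++++++++              
157            ++++++++++++++++++++++++++++++++++++++++++++            
159          ++++++++++++++++++++++++++++++++++++++++++++++++          
161         ++++++++++++++++++++++#+++++++++++++++++++++++++++         
163        +++++++++++++++++++++++##+++++++++++++++++++++++++++        
165 ++++++++++++++++++++++++++++++++++++++++++++++++++++++++++++       
167 ++++++++++++++++++CCCCCCCCCCCCCCCCCCCCCCCCCCCCCC +++++++++++++     
169 ##++++####+++++++ CCCCCCCCCCCCCCCCCCCCCCCCCCCCCCC +++++++++++++    
171 +++++++#####++++ CCCCCCCCCCCCCCCCCCCCCCCCCCCCCCCC +++++++++++++    
173 ++
[... 1295 characters left out ...]
....  . .                   +++++++++     ................        
211  .......... . ...        ...........  ..  ................     ....
213 ... ..... ......... ...............................................
215 ............ ......................................................
217 ............. .....................................................
219 ........ ..........................................................
221 ...................................................................
x0 224 rect z.046 (array([ 0.62215125, -0.05798172]), array([34.2, 41.2]), 66.44407653808594)
row {'x': -0.1934, 'y': -0.0134, 'z': -0.0116, 'ax': -0.0015, 'ay': -0.0005, 'az': -0.0} | q7 -1.56 t 41.65
```

```bash
python3 -m jog '[{"x":-0.04,"y":-0.003,"z":-0.012,"ax":0,"ay":0,"az":0},{"x":-0.08,"y":-0.006,"z":-0.012,"ax":0,"ay":0,"az":0},{"x":-0.12,"y":-0.009,"z":-0.012,"ax":0,"ay":0,"az":0},{"x":-0.16,"y":-0.012,"z":-0.012,"ax":0,"ay":0,"az":0},{"x":-0.193,"y":-0.0134,"z":-0.012,"ax":0,"ay":0,"az":0},{"x":-0.193,"y":-0.0134,"z":-0.012,"ax":0,"ay":0,"az":0},{"x":-0.193,"y":-0.0134,"z":-0.012,"ax":0,"ay":0,"az":0}]' 1 60
python3 camloc.py w29 yellow
```

```text
t: 42.35
eef_pos: [0.4555, 0.0304, 0.1697]
tool_rot: [-0.0, 0.979, -0.204, -0.0]
contact_force: [1.1, 0.4, 1.2]
gripper_width: 1.001
grasp_force: 0.0
[247 159  30  38 658] [261.5 175.7] e [0.4565 0.0297 0.17  ]
145                       +++++++++++++++                         
147                  +++++++++++++++++++++++++                    
149               +++++++++++++++++++++++++++++++                 
151            +++++++++++++++++++++++++++++++++++++              
153          +###++++++++++++++++++++++++++++++++++++             
155         ######+++++++++++++++++++++++++++++++++++++           
157       +#######++++++++++++++++++++++++++++++++++++++          
159      +########++ CCCCC                      ++++++++++        
161     +##########+ CCCCCCCCCCCCCCCCCCCCCCCCCCC  ++++++++++++++  
163    ############+CCCCCCCCCCCCCCCCCCCCCCCCCCCCC ++++++++++++++++
165    ############ CCCCCCCCCCCCCCCCCCCCCCCCCCCCC  +++++++++++++++
167   ############# CCCCCCCCCCCCCCCCCCCCCCCCCCCCCC +++++++++++++++
169   ############# CCCCCCCCCCCCCCCCCCCCCCCCCCCCCC +++++++++++++++
171   ############
[... 713 characters left out ...]
     
193                       CCCCCCCCCCCCCCCCCCCCCC                  
195                      ########       CCCCCCCC                  
197                      ##########+++                            
199                                                               
201                                                               
203                                                               
205                                                               
207                                                               
209                                                               
x0 231 rect z.046 (array([0.45321326, 0.02634135]), array([29.2, 37.7]), 63.60218811035156)
```

```bash
python3 - <<'E'
from h import *
im,p=load('w29'); X=onz(p,261.5,178.8,.046); print(X); to(X[0],X[1],.002,-117)
a,b=load('w24'); 
E
```

```text
[0.45205132 0.02610354 0.046     ]
row {'x': -0.0027, 'y': 0.0051, 'z': 0.168, 'ax': -0.0001, 'ay': -0.0004, 'az': 0.0584} | q7 -1.89 t 42.4
```

```bash
python3 -m jog '[{"x":-0.0027,"y":0.003,"z":0.03,"ax":0,"ay":0,"az":0.058},{"x":-0.0027,"y":0.003,"z":0.07,"ax":0,"ay":0,"az":0.058},{"x":-0.0027,"y":0.003,"z":0.11,"ax":0,"ay":0,"az":0.058},{"x":-0.0027,"y":0.003,"z":0.14,"ax":0,"ay":0,"az":0.058},{"x":-0.0027,"y":0.003,"z":0.16,"ax":0,"ay":0,"az":0.058},{"x":-0.0027,"y":0.003,"z":0.168,"ax":0,"ay":0,"az":0.058},{"x":-0.0027,"y":0.003,"z":0.168,"ax":0,"ay":0,"az":0.058}]' 1 60
python3 -m jog '[{"x":0,"y":0,"z":0,"ax":0,"ay":0,"az":0},{"x":0,"y":0,"z":0,"ax":0,"ay":0,"az":0},{"x":0,"y":0,"z":0,"ax":0,"ay":0,"az":0},{"x":0,"y":0,"z":0,"ax":0,"ay":0,"az":0},{"x":0,"y":0,"z":0,"ax":0,"ay":0,"az":0},{"x":0,"y":0,"z":0,"ax":0,"ay":0,"az":0}]' 0 60
python3 -m jog '[{"x":0,"y":0,"z":-0.03,"ax":0,"ay":0,"az":0},{"x":0,"y":0,"z":-0.07,"ax":0,"ay":0,"az":0},{"x":0,"y":0,"z":-0.11,"ax":0,"ay":0,"az":0},{"x":0,"y":0,"z":-0.14,"ax":0,"ay":0,"az":0},{"x":0,"y":0,"z":-0.15,"ax":0,"ay":0,"az":0},{"x":0,"y":0,"z":-0.15,"ax":0,"ay":0,"az":0}]' 0 60
python3 -c "
from h import *
o=get_obs(); print(o['gripper_width'],o['grasp_force']); a=np.radians(-113+90); X=np.array([.618,-.240])-.05*np.array([np.cos(a),np.sin(a)]); print(X); to(X[0],X[1],.155,-113); print(o['q'].round(2))"
```

```text
t: 43.1
eef_pos: [0.4529, 0.0266, 0.0015]
tool_rot: [0.001, 0.972, -0.235, -0.0]
contact_force: [-0.4, -0.8, 0.0]
gripper_width: 0.997
grasp_force: 0.0
t: 43.7
eef_pos: [0.4534, 0.0282, 0.0034]
tool_rot: [-0.001, 0.972, -0.234, 0.001]
contact_force: [-1.4, -0.1, 9.3]
gripper_width: 0.358
grasp_force: 59.5
t: 44.3
eef_pos: [0.4533, 0.0287, 0.1534]
tool_rot: [-0.002, 0.972, -0.233, 0.001]
contact_force: [0.4, 0.0, -2.3]
gripper_width: 0.356
grasp_force: 61.0
0.3562135228780137 61.040600538253784
[ 0.57197476 -0.22046344]
row {'x': 0.2187, 'y': 0.1683, 'z': -0.002, 'ax': -0.0038, 'ay': -0.0014, 'az': -0.0691} | q7 -1.89 t 44.3
[-1.06  0.27  1.02  2.16 -0.31  0.85 -1.89]
```

```bash
python3 -m jog '[{"x":0.025,"y":0.02,"z":0,"ax":-0.003,"ay":-0.001,"az":-0.03},{"x":0.055,"y":0.042,"z":0,"ax":-0.003,"ay":-0.001,"az":-0.069},{"x":0.085,"y":0.066,"z":0,"ax":-0.003,"ay":-0.001,"az":-0.069},{"x":0.115,"y":0.09,"z":0,"ax":-0.003,"ay":-0.001,"az":-0.069},{"x":0.145,"y":0.112,"z":0,"ax":-0.003,"ay":-0.001,"az":-0.069},{"x":0.175,"y":0.135,"z":0,"ax":-0.003,"ay":-0.001,"az":-0.069},{"x":0.2,"y":0.155,"z":0,"ax":-0.003,"ay":-0.001,"az":-0.069},{"x":0.2187,"y":0.168,"z":0,"ax":-0.003,"ay":-0.001,"az":-0.069},{"x":0.2187,"y":0.168,"z":0,"ax":-0.003,"ay":-0.001,"az":-0.069},{"x":0.2187,"y":0.168,"z":0,"ax":-0.003,"ay":-0.001,"az":-0.069}]' 0 60
python3 shaft.py w30 yellow .618 -.240; python3 -c "
from h import *
o=get_obs(); print(o['gripper_width'],o['q'].round(2))"
```

```text
t: 45.3
eef_pos: [0.5699, -0.221, 0.1502]
tool_rot: [0.001, 0.98, -0.201, -0.002]
contact_force: [0.8, 0.6, -0.9]
gripper_width: 0.36
grasp_force: 60.9
exp 254.51483278999805 124.92535728881778 tip [254.50306416 128.28659818]
[ 0.57004048 -0.22013331  0.15048827]
 80                                                                                                                                 
 82                                                                                                                                 
 84                                                                                                                                 
 86                                                                                                                                 
 88                                                                                                                                 
 90                                                                                                                                 
 92                                   
[... 4386 characters left out ...]
                                                                                                 
160  .                                                                                                                              
162  .                                                                                                                              
164 .                                                                                                                               
166                                                                                                                                 
x0 190
0.35737233830359083 [-0.34  0.56  0.85  1.8  -0.49  1.01 -1.26]
```

```bash
python3 -c "
from h import *
to(.6173,-.2421,.075,-112)"
```

```text
row {'x': 0.0524, 'y': 0.0016, 'z': 0.0753, 'ax': 0.0019, 'ay': 0.0042, 'az': -0.0186} | q7 -1.26 t 45.35
```

```bash
python3 -m jog '[{"x":0.02,"y":0.0016,"z":0,"ax":0.002,"ay":0.004,"az":-0.018},{"x":0.04,"y":0.0016,"z":0,"ax":0.002,"ay":0.004,"az":-0.018},{"x":0.0524,"y":0.0016,"z":0.02,"ax":0.002,"ay":0.004,"az":-0.018},{"x":0.0524,"y":0.0016,"z":0.05,"ax":0.002,"ay":0.004,"az":-0.018},{"x":0.0524,"y":0.0016,"z":0.07,"ax":0.002,"ay":0.004,"az":-0.018},{"x":0.0524,"y":0.0016,"z":0.075,"ax":0.002,"ay":0.004,"az":-0.018},{"x":0.0524,"y":0.0016,"z":0.075,"ax":0.002,"ay":0.004,"az":-0.018}]' 0 60
python3 -c "
from h import *
to(.6173,-.2421,.05,-112)"
```

```text
t: 46.05
eef_pos: [0.618, -0.2418, 0.0764]
tool_rot: [0.0, 0.982, -0.191, 0.0]
contact_force: [-0.2, 0.3, -1.0]
gripper_width: 0.355
grasp_force: 60.9
row {'x': -0.0005, 'y': 0.0005, 'z': 0.0264, 'ax': -0.0001, 'ay': -0.0009, 'az': 0.0004} | q7 -1.19 t 46.05
```

```bash
python3 -m jog '[{"x":-0.0003,"y":0.0003,"z":0.008,"ax":0,"ay":0,"az":0},{"x":-0.0003,"y":0.0003,"z":0.014,"ax":0,"ay":0,"az":0},{"x":-0.0003,"y":0.0003,"z":0.018,"ax":0,"ay":0,"az":0},{"x":-0.0003,"y":0.0003,"z":0.022,"ax":0,"ay":0,"az":0},{"x":-0.0003,"y":0.0003,"z":0.026,"ax":0,"ay":0,"az":0},{"x":-0.0003,"y":0.0003,"z":0.026,"ax":0,"ay":0,"az":0}]' 0 60; python3 -c "
from h import *
print(get_obs()['torque'])"
```

```text
t: 46.65
eef_pos: [0.6183, -0.2432, 0.0509]
tool_rot: [0.0, 0.982, -0.191, 0.001]
contact_force: [1.0, 0.9, -2.2]
gripper_width: 0.358
grasp_force: 60.9
[ 0.15512145 -0.08945101 -0.00270502]
```

```bash
python3 -m jog '[{"x":0,"y":0,"z":0.005,"ax":0,"ay":0,"az":0},{"x":0,"y":0,"z":0.01,"ax":0,"ay":0,"az":0},{"x":0,"y":0,"z":0.014,"ax":0,"ay":0,"az":0},{"x":0,"y":0,"z":0.017,"ax":0,"ay":0,"az":0},{"x":0,"y":0,"z":0.0195,"ax":0,"ay":0,"az":0},{"x":0,"y":0,"z":0.0215,"ax":0,"ay":0,"az":0},{"x":0,"y":0,"z":0.0215,"ax":0,"ay":0,"az":0}]' 0 60; python3 -c "
from h import *
print(get_obs()['torque'])"
```

```text
t: 47.35
eef_pos: [0.6186, -0.2434, 0.0315]
tool_rot: [-0.0, 0.982, -0.191, 0.002]
contact_force: [-3.2, 4.3, 12.7]
gripper_width: 0.358
grasp_force: 62.6
[0.97137341 0.84654607 0.0237928 ]
```

```bash
python3 -m jog '[{"x":0,"y":0,"z":0.0012,"ax":0,"ay":0,"az":0},{"x":0,"y":0,"z":0.0012,"ax":0,"ay":0,"az":0}]' 0 60
python3 -m jog '[{"x":0,"y":0,"z":0,"ax":0,"ay":0,"az":0},{"x":0,"y":0,"z":0,"ax":0,"ay":0,"az":0},{"x":0,"y":0,"z":0,"ax":0,"ay":0,"az":0},{"x":0,"y":0,"z":0,"ax":0,"ay":0,"az":0},{"x":0,"y":0,"z":0,"ax":0,"ay":0,"az":0},{"x":0,"y":0,"z":-0.04,"ax":0,"ay":0,"az":0},{"x":0,"y":0,"z":-0.08,"ax":0,"ay":0,"az":0},{"x":0,"y":0,"z":-0.12,"ax":0,"ay":0,"az":0},{"x":0,"y":0,"z":-0.17,"ax":0,"ay":0,"az":0},{"x":0,"y":0,"z":-0.19,"ax":0,"ay":0,"az":0},{"x":0,"y":0,"z":-0.19,"ax":0,"ay":0,"az":0}]' 0.9 60
python3 - <<'E'
from seg import *
im,p=snap('wrist','w31')
for s,c,m in blobs(im,'yellow',100): print(s,c.round(1),onz(p,*c,.06).round(3))
a,p=snap('scene','s31')
for k,z in (('blue',.074),('yellow',.074)):
  for s,c,m in blobs(a,k,20): print(k,s,c.round(1),onz(p,*c,z).round(3))
# ball
h=hsv(a); m=(h[...,2]<45).astype(np.uint8); m[:195]=0; m[240:]=0; m[:,:215]=0; m[:,255:]=0
n,l,s,c=cv2.connectedComponentsWithStats(m); print([(s[i],c[i].round(1),onz(p,*c[i],.125).round(3)) for i in range(1,n) if s[i,4]>15])
h2=hsv(load('scene0')[0])
d=np.abs(a.astype(int)-load('scene0')[0]).sum(2)[225:325,225:300]; print('reel bay diff px',(d>60).sum())
to(.55,.1,.22,90)
E
```

```text
t: 47.55
eef_pos: [0.6186, -0.2434, 0.0315]
tool_rot: [-0.001, 0.982, -0.191, 0.002]
contact_force: [-7.2, 6.8, 20.7]
gripper_width: 0.357
grasp_force: 63.7
t: 48.65
eef_pos: [0.6196, -0.2447, 0.2227]
tool_rot: [0.001, 0.982, -0.191, 0.005]
contact_force: [0.1, 0.1, -0.5]
gripper_width: 0.905
grasp_force: 0.0
[241 158  27  32 532] [253.1 172.3] [ 0.618 -0.24   0.06 ]
blue [172  84  45  34 586] [193.7 102.3] [ 0.497 -0.384  0.074]
blue [204 182  11  11  62] [209.2 186.3] [ 0.626 -0.062  0.074]
yellow [178 141  12  15 128] [183.4 148.6] [ 0.621 -0.228  0.074]
yellow [271 294  19   2  34] [280.9 294.6] [0.642 0.31  0.074]
yellow [276 326  17   5  26] [284.1 327.3] [0.682 0.377 0.074]
yellow [264 328  12  36  60] [267.6 344.9] [0.736 0.387 0.074]
yellow [269 330  20   8  30] [277.7 331.9] [0.7   0.377 0.074]
yellow [289 332   9  25  39] [294.7 342.9] [0.682 0.418 0.074]
yellow [297 335   4  20  24] [299.2 344. ] [0.675 0.426 0.074]
yellow [266 338   4  17  23] [267.3 346.1] [0.738 0.389 0.074]
[(array([230, 215,   9,   9,  62], dtype=int32), array([234. , 219.2]), array([0.637, 0.095, 0.125]))]
reel bay diff px 417
row {'x': -0.1914, 'y': -0.2926, 'z': -0.0022, 'ax': 0.0004, 'ay': -0.0031, 'az': -0.3846} | q7 -1.28 t 48.75
```

```bash
python3 -m jog '[{"x":-0.025,"y":-0.035,"z":0,"ax":0,"ay":-0.003,"az":-0.1},{"x":-0.05,"y":-0.07,"z":0,"ax":0,"ay":-0.003,"az":-0.2},{"x":-0.075,"y":-0.11,"z":0,"ax":0,"ay":-0.003,"az":-0.3},{"x":-0.1,"y":-0.15,"z":0,"ax":0,"ay":-0.003,"az":-0.385},{"x":-0.125,"y":-0.19,"z":0,"ax":0,"ay":-0.003,"az":-0.385},{"x":-0.15,"y":-0.23,"z":0,"ax":0,"ay":-0.003,"az":-0.385},{"x":-0.175,"y":-0.27,"z":0,"ax":0,"ay":-0.003,"az":-0.385},{"x":-0.191,"y":-0.2926,"z":0,"ax":0,"ay":-0.003,"az":-0.385},{"x":-0.191,"y":-0.2926,"z":0,"ax":0,"ay":-0.003,"az":-0.385},{"x":-0.191,"y":-0.2926,"z":0,"ax":0,"ay":-0.003,"az":-0.385}]' 0 40
python3 - <<'E'
from seg import *
im,p=snap('wrist','w32')
h=hsv(im); u,v=proj(p,[.637,.095,.121]); print('exp ball',u,v)
m=(h[...,2]<50).astype(np.uint8); m=cv2.morphologyEx(m,cv2.MORPH_OPEN,np.ones((5,5))); n,l,s,c=cv2.connectedComponentsWithStats(m)
for i in range(1,n): print(s[i],c[i].round(1),onz(p,*c[i],.121).round(3))
to(.575,.094,.085,90)
E
```

```text
t: 49.75
eef_pos: [0.5496, 0.0999, 0.2166]
tool_rot: [0.001, 1.0, 0.001, -0.001]
contact_force: [-0.1, -0.1, 0.1]
gripper_width: 0.001
grasp_force: 0.0
exp ball 261.8091366394428 85.12706072161481
[63  0 11  4 41] [68.1  1.4] [0.699 0.246 0.121]
[250  71  28  31 675] [263.4  86. ] [0.636 0.094 0.121]
[   11   246   490   138 32204] [256.4 338.5] [0.373 0.098 0.121]
[253 246   5   7  35] [255. 249.] [0.484 0.1   0.121]
row {'x': 0.0252, 'y': 0.0042, 'z': 0.132, 'ax': 0.0023, 'ay': 0.0016, 'az': -0.0004} | q7 -1.57 t 49.8
```

```bash
python3 -m jog '[{"x":0.025,"y":0.005,"z":0.04,"ax":0.002,"ay":0.002,"az":0},{"x":0.025,"y":0.005,"z":0.08,"ax":0.002,"ay":0.002,"az":0},{"x":0.025,"y":0.005,"z":0.115,"ax":0.002,"ay":0.002,"az":0},{"x":0.025,"y":0.005,"z":0.132,"ax":0.002,"ay":0.002,"az":0},{"x":0.025,"y":0.005,"z":0.132,"ax":0.002,"ay":0.002,"az":0},{"x":0.025,"y":0.005,"z":0.132,"ax":0.002,"ay":0.002,"az":0}]' 0 40
python3 -m jog '[{"x":0.015,"y":0,"z":0,"ax":0,"ay":0,"az":0},{"x":0.03,"y":0,"z":0,"ax":0,"ay":0,"az":0},{"x":0.045,"y":0,"z":0,"ax":0,"ay":0,"az":0},{"x":0.06,"y":0,"z":0,"ax":0,"ay":0,"az":0},{"x":0.072,"y":0,"z":0,"ax":0,"ay":0,"az":0},{"x":0.084,"y":0,"z":0,"ax":0,"ay":0,"az":0},{"x":0.092,"y":0,"z":0,"ax":0,"ay":0,"az":0},{"x":0.092,"y":0,"z":0,"ax":0,"ay":0,"az":0}]' 0 40
```

```text
t: 50.4
eef_pos: [0.576, 0.0927, 0.0863]
tool_rot: [-0.0, 1.0, -0.001, 0.001]
contact_force: [0.4, -0.4, 0.6]
gripper_width: 0.002
grasp_force: 0.0
t: 51.2
eef_pos: [0.6692, 0.0941, 0.0875]
tool_rot: [-0.001, 1.0, -0.0, 0.002]
contact_force: [0.1, 0.1, -0.3]
gripper_width: 0.0
grasp_force: 0.0
```

```bash
python3 -m jog '[{"x":0.006,"y":0,"z":0,"ax":0,"ay":0,"az":0},{"x":0.012,"y":0,"z":0,"ax":0,"ay":0,"az":0},{"x":0.016,"y":0,"z":0,"ax":0,"ay":0,"az":0},{"x":0.016,"y":0,"z":0,"ax":0,"ay":0,"az":0}]' 0 40
python3 - <<'E'
from seg import *
for n,f in (('scene','s33'),('side','d33')):
    a,p=snap(n,f); h=hsv(a); u,v=proj(p,[.68,.095,.12]); print(n,u,v,proj(p,[.637,.095,.121]))
    m=(h[...,2]<40).astype(np.uint8); c,l,s,ce=cv2.connectedComponentsWithStats(m)
    print([(s[i],ce[i].round(1)) for i in range(1,c) if s[i,4]>20 and np.hypot(*(ce[i]-[u,v]))<40])
E
```

```text
t: 51.6
eef_pos: [0.6795, 0.0943, 0.0856]
tool_rot: [-0.001, 1.0, -0.0, -0.004]
contact_force: [-13.0, 0.4, 8.4]
gripper_width: 0.001
grasp_force: 6.7
scene 220.0833051185821 228.47225466450465 [234.23790063 219.91017867]
[(array([197, 193,  35,  49, 655], dtype=int32), array([217. , 213.2])), (array([207, 227,   9,  10,  71], dtype=int32), array([211.1, 231.9]))]
side 290.9363448512971 148.89153454075768 [277.911421 153.298715]
[(array([274, 105,  34,  47, 681], dtype=int32), array([292. , 126.4]))]
```

```bash
python3 -m jog '[{"x":0.002,"y":0,"z":0,"ax":0,"ay":0,"az":0},{"x":0.002,"y":0,"z":0,"ax":0,"ay":0,"az":0}]' 0 40
python3 -m jog '[{"x":-0.01,"y":0,"z":0,"ax":0,"ay":0,"az":0},{"x":-0.04,"y":0,"z":0,"ax":0,"ay":0,"az":0},{"x":-0.08,"y":0,"z":0,"ax":0,"ay":0,"az":0},{"x":-0.11,"y":0,"z":-0.03,"ax":0,"ay":0,"az":0},{"x":-0.12,"y":0,"z":-0.08,"ax":0,"ay":0,"az":0},{"x":-0.12,"y":0,"z":-0.13,"ax":0,"ay":0,"az":0},{"x":-0.12,"y":0,"z":-0.13,"ax":0,"ay":0,"az":0},{"x":-0.12,"y":0,"z":-0.13,"ax":0,"ay":0,"az":0}]' 0 40
python3 - <<'E'
from seg import *
a,p=snap('scene','s34'); h=hsv(a); m=(h[...,2]<45).astype(np.uint8); c,l,s,ce=cv2.connectedComponentsWithStats(m)
for i in range(1,c):
    if 15<s[i,4]<200 and np.hypot(*(ce[i]-[214,230]))<30: print(s[i],ce[i].round(1),onz(p,*ce[i],.117).round(4))
im,p=snap('wrist','w34'); h=hsv(im); m=(h[...,2]<50).astype(np.uint8); m=cv2.morphologyEx(m,cv2.MORPH_OPEN,np.ones((5,5))); c,l,s,ce=cv2.connectedComponentsWithStats(m)
for i in range(1,c): print(s[i],ce[i].round(1),onz(p,*ce[i],.117).round(3))
for k in('yellow','blue'):
  for s,c,m in blobs(a,k,40): print(k,s,c.round(1))
q=a[225:325,340:390].astype(int); print('mat area orange?',((q[...,0]-q[...,2]>130)).sum())
b=a[262:302,235:300].astype(int); o=(b[...,0]-b[...,2]>95)&(b[...,0]-b[...,1]>60); v,u=np.where(o); print('reel orange in bay',o.sum(),u.min()+235,u.max()+235,v.min()+262,v.max()+262, proj(p,[.635,.2447,.038]))
E
```

```text
t: 51.9
eef_pos: [0.6796, 0.0944, 0.0854]
tool_rot: [-0.001, 1.0, -0.0, -0.006]
contact_force: [-18.5, 0.3, 11.4]
gripper_width: -0.004
grasp_force: 9.5
t: 52.7
eef_pos: [0.5666, 0.0949, 0.2178]
tool_rot: [-0.002, 1.0, 0.0, 0.003]
contact_force: [-0.6, -0.2, -0.8]
gripper_width: -0.0
grasp_force: 0.0
[207 227   9  10  68] [211.  231.9] [0.7038 0.0888 0.117 ]
[ 64   0  35  22 257] [80.3 10.1] [0.711 0.235 0.117]
[248  16   5   6  30] [250.   18.5] [0.704 0.1   0.117]
[250  21  26  15 187] [263.3  29.1] [0.696 0.089 0.117]
[   11   246   490   138 32212] [256.3 338.4] [0.387 0.094 0.117]
yellow [178 141  12  15 120] [183.3 148.6]
yellow [263 328  13  30  47] [266.7 340.9]
blue [170  84  47  37 677] [193.4 102.8]
blue [204 182  11  15  92] [209.4 188.2]
mat area orange? 0
reel orange in bay 79 255 278 266 277 [122.02680622 104.98914083]
```

```bash
python3 - <<'E'
from h import *
_,p=load('s34')
for z in (.117,.12): 
    a,b=onz(p,234,219.2,z),onz(p,211,231.9,z); d=np.linalg.norm(a-b); print(a,b,d,2*np.arcsin(d/.16))
_,q=load('w32'); _,r=load('w34')
a=onz(q,263.4,86,.117); b=onz(r,263.3,29.1-.5,.117); print(a,b,2*np.arcsin(np.linalg.norm(a-b)/.16))
E
```

```text
[0.63540807 0.09090935 0.117     ] [0.70368042 0.08877536 0.117     ] 0.06830569120032118 0.8821472203683223
[0.63614299 0.09239072 0.12      ] [0.70418454 0.09026394 0.12      ] 0.06807478169944399 0.8789565722444467
[0.63640309 0.09356206 0.117     ] [0.69658786 0.08928129 0.117     ] 0.7733371917169778
```

```bash
python3 -m jog '[{"x":0.03,"y":0,"z":0.05,"ax":0.002,"ay":0.002,"az":0},{"x":0.06,"y":0,"z":0.09,"ax":0.002,"ay":0.002,"az":0},{"x":0.085,"y":0,"z":0.112,"ax":0.002,"ay":0.002,"az":0},{"x":0.1,"y":0,"z":0.112,"ax":0.002,"ay":0.002,"az":0},{"x":0.108,"y":0,"z":0.112,"ax":0.002,"ay":0.002,"az":0},{"x":0.114,"y":0,"z":0.112,"ax":0.002,"ay":0.002,"az":0},{"x":0.118,"y":0,"z":0.112,"ax":0.002,"ay":0.002,"az":0},{"x":0.118,"y":0,"z":0.112,"ax":0.002,"ay":0.002,"az":0}]' 0 40
python3 -m jog '[{"x":0.004,"y":0,"z":0,"ax":0,"ay":0,"az":0},{"x":0.006,"y":0,"z":0,"ax":0,"ay":0,"az":0},{"x":0.006,"y":0,"z":0,"ax":0,"ay":0,"az":0}]' 0 40
```

```text
t: 53.6
eef_pos: [0.6839, 0.0946, 0.1049]
tool_rot: [-0.002, 1.0, 0.0, 0.002]
contact_force: [-0.0, -0.4, 0.6]
gripper_width: -0.001
grasp_force: 0.0
t: 53.9
eef_pos: [0.6898, 0.0947, 0.1046]
tool_rot: [-0.002, 1.0, 0.0, 0.002]
contact_force: [-0.6, -0.4, 0.5]
gripper_width: 0.001
grasp_force: 0.0
```

```bash
python3 -m jog '[{"x":0.003,"y":0,"z":0,"ax":0,"ay":0,"az":0},{"x":0.006,"y":0,"z":0,"ax":0,"ay":0,"az":0},{"x":0.006,"y":0,"z":0,"ax":0,"ay":0,"az":0}]' 0 40;  python3 -m jog '[{"x":0.003,"y":0,"z":0,"ax":0,"ay":0,"az":0},{"x":0.005,"y":0,"z":0,"ax":0,"ay":0,"az":0},{"x":0.005,"y":0,"z":0,"ax":0,"ay":0,"az":0}]' 0 40
```

```text
t: 54.2
eef_pos: [0.696, 0.0945, 0.1043]
tool_rot: [-0.002, 1.0, 0.0, 0.002]
contact_force: [0.0, 0.4, 0.5]
gripper_width: 0.002
grasp_force: 0.0
t: 54.5
eef_pos: [0.7009, 0.0945, 0.1043]
tool_rot: [-0.002, 1.0, 0.0, 0.002]
contact_force: [-0.4, 1.0, -0.3]
gripper_width: -0.0
grasp_force: 0.0
```

```bash
python3 -m jog '[{"x":-0.03,"y":0,"z":0,"ax":0,"ay":0,"az":0},{"x":-0.06,"y":0,"z":0,"ax":0,"ay":0,"az":0},{"x":-0.065,"y":0,"z":0.015,"ax":0,"ay":0,"az":0},{"x":-0.065,"y":0,"z":0.03,"ax":0,"ay":0,"az":0},{"x":-0.05,"y":0,"z":0.03,"ax":0,"ay":0,"az":0},{"x":-0.04,"y":0,"z":0.03,"ax":0,"ay":0,"az":0},{"x":-0.034,"y":0,"z":0.03,"ax":0,"ay":0,"az":0},{"x":-0.034,"y":0,"z":0.03,"ax":0,"ay":0,"az":0}]' 0 40
for i in 1 2; do python3 -m jog '[{"x":0.003,"y":0,"z":0,"ax":0,"ay":0,"az":0},{"x":0.006,"y":0,"z":0,"ax":0,"ay":0,"az":0},{"x":0.006,"y":0,"z":0,"ax":0,"ay":0,"az":0}]' 0 40; done
```

```text
t: 55.3
eef_pos: [0.668, 0.0943, 0.0742]
tool_rot: [-0.001, 1.0, 0.0, 0.003]
contact_force: [-0.2, 0.3, -0.3]
gripper_width: 0.001
grasp_force: 0.0
t: 55.6
eef_pos: [0.673, 0.0947, 0.0744]
tool_rot: [-0.002, 1.0, 0.0, 0.002]
contact_force: [-0.4, 0.5, 0.4]
gripper_width: -0.005
grasp_force: 0.0
t: 55.9
eef_pos: [0.6789, 0.0947, 0.0742]
tool_rot: [-0.002, 1.0, 0.0, 0.002]
contact_force: [-0.8, -0.2, 0.4]
gripper_width: -0.001
grasp_force: 0.1
```

```bash
for i in 1 2; do python3 -m jog '[{"x":0.003,"y":0,"z":0,"ax":0,"ay":0,"az":0},{"x":0.005,"y":0,"z":0,"ax":0,"ay":0,"az":0},{"x":0.005,"y":0,"z":0,"ax":0,"ay":0,"az":0}]' 0 40; done
python3 - <<'E'
from seg import *
a,p=snap('scene','s35'); h=hsv(a); m=(h[...,2]<45).astype(np.uint8); c,l,s,ce=cv2.connectedComponentsWithStats(m)
for i in range(1,c):
    if 15<s[i,4]<200 and np.hypot(*(ce[i]-[214,230]))<30: print(s[i],ce[i].round(1),onz(p,*ce[i],.117).round(4))
E
```

```text
t: 56.2
eef_pos: [0.6794, 0.0947, 0.0738]
tool_rot: [-0.002, 1.0, 0.0, -0.003]
contact_force: [-14.2, 0.2, 9.9]
gripper_width: -0.001
grasp_force: 7.9
t: 56.5
eef_pos: [0.6795, 0.0947, 0.0736]
tool_rot: [-0.003, 1.0, -0.0, -0.008]
contact_force: [-29.9, 0.6, 20.7]
gripper_width: 0.0
grasp_force: 16.4
```

```bash
python3 -m jog '[{"x":-0.01,"y":0,"z":0,"ax":0,"ay":0,"az":0},{"x":-0.04,"y":0,"z":0,"ax":0,"ay":0,"az":0},{"x":-0.08,"y":0,"z":0,"ax":0,"ay":0,"az":0},{"x":-0.12,"y":0,"z":-0.03,"ax":0,"ay":0,"az":0},{"x":-0.15,"y":0,"z":-0.08,"ax":0,"ay":0,"az":0},{"x":-0.19,"y":0,"z":-0.13,"ax":0,"ay":0,"az":0},{"x":-0.19,"y":0,"z":-0.18,"ax":0,"ay":0,"az":0},{"x":-0.19,"y":0,"z":-0.18,"ax":0,"ay":0,"az":0},{"x":-0.19,"y":0,"z":-0.18,"ax":0,"ay":0,"az":0}]' 0 40
python3 - <<'E'
from seg import *
def ball(a,ctr,R=16):
    h=hsv(a); m=(h[...,2]<45).astype(np.uint8); c,l,s,ce=cv2.connectedComponentsWithStats(m)
    return [(s[i,2:5],ce[i]) for i in range(1,c) if 20<s[i,4]<150 and np.hypot(*(ce[i]-ctr))<R]
def tri(a,b):
    (o1,d1),(o2,d2)=a,b; A=np.c_[d1,-d2]; t=np.linalg.lstsq(A,o2-o1,rcond=None)[0]; P,Q=o1+t[0]*d1,o2+t[1]*d2; return (P+Q)/2,np.linalg.norm(P-Q)
a,p=snap('scene','s36'); b,q=snap('side','d36'); a0,_=load('scene0'); b0,_=load('side0')
S0,S1,D0,D1=ball(a0,[234,219]),ball(a,[211,232]),ball(b0,[278,153]),ball(b,[297,146],22); print(S0,S1,D0,D1)
r=[]
for S,D in((S0,D0),(S1,D1)):
    X=tri(ray(p,*S[0][1]),ray(q,*D[0][1])); print(X); r.append(X[0])
print(2*np.arcsin(np.linalg.norm(r[0]-r[1])/.16))
E
```

```text
t: 57.45
eef_pos: [0.4996, 0.0945, 0.2566]
tool_rot: [-0.004, 1.0, 0.0, 0.005]
contact_force: [-0.3, -0.5, -0.3]
gripper_width: -0.0
grasp_force: 0.0
[(array([ 9,  9, 64], dtype=int32), array([234.0625  , 219.140625]))] [(array([ 9,  9, 62], dtype=int32), array([210.9516129 , 231.82258065]))] [] [(array([25, 14, 90], dtype=int32), array([286.64444444, 133.12222222]))]Traceback (most recent call last):
  File "<stdin>", line 11, in <module>
IndexError: list index out of range
```

```bash
python3 -c "
from station import *
print(hand_in())"
```

```text
the job is handed in; nothing more can be done
None
```

I handed the job in at about 57 s: the reel is upright in the bay, the grey cam is flat in the tray, and the blue and yellow cams are pushed hard home (there was no red cam). The lever is against a hard stop, but the camera angle read only 0.77–0.88 rad against the 0.85 needed, so that point is not certain, and no verdict was shown. The reel slid rather than rolled on part of its way, and half-turn step 1 was inferred from distance rolled, not seen.

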